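Clear the setter tray and load a sealed canister on it for the kiln

TASK

First clear the steel tray: tip its brick chips into the grey scrap bin and set the empty tray flat back on its concrete slab. Then stand the white pot in the canister base, put every white test button in the pot, lower the cap over the pot and twist it clockwise (seen from above) until its ears are fully home under the base's claws. Last, carry the closed canister over and stand it upright in the middle of the tray on its slab; leave the brick and the kiln prop where they are.

Things in the scene. Friction and masses are not known exactly. Their poses are not given: they have to be found in the camera images.
- BIN: grey open scrap bin fixed on the bench, 150 (x) x 170 (y) x 60 mm high, 4 mm walls and floor; origin: centre of its underside, z up
- REST: concrete slab fixed on the bench, 150 x 150 x 10 mm, on which the tray stands; origin: centre of its underside. It may be left or right of the bin; the station is then on the other side
- TRAY: steel tray, 140 (its x) x 146 mm (y), 0.3 kg, loose; origin: centre of its underside, z up. Floor 4 mm thick; walls 4 mm thick, tops 20 mm over the underside, on both y sides and the +x end; the -x end is open, to tip from, and first faces roughly to the robot
- TRAY_tab (a point): top centre of the tray's upright grip tab in the middle of its +x end: 10 mm thick in tray x (60 to 70 mm), 50 mm wide in y, top 56 mm over the underside
- TRAY_lip (a point): middle of the tray's open edge, on its underside (tray x = -70 mm)
- STATION: blue fixed steel plate, 140 x 140 x 6 mm, with four small stubs (tops 18 mm over the bench) that flank the claws of the canister base and keep it from turning (1 to 2 mm play); origin: centre of its underside
- BASE: steel canister base, loose on the station, 0.2 kg; origin: centre of its underside, z up. Disc of 104 mm diameter, 8 mm thick; on it a ring of 63 mm inner, 69 mm outer diameter, 8 mm high: the pot stands in it, the cap drops over it. Two hooked claws stand at its +x and -x sides
- BASE_claw (a point): under the overhang of the base's +x claw (the -x one is its half-turn copy). Claw: 59 mm out at most, 21.5 mm high over the base's underside; overhang 16 mm wide, from 44.5 mm radius, 8.5 mm gap above the disc. Open to an ear arriving clockwise seen from above; a stop closes its other side: the cap is home when its x axis lies along the base's, either way round
- CAP: steel canister cap, hollow cylinder open below, 0.2 kg, mouth down on the bench; origin: centre of its lower rim, z up. 82 mm outer, 75 mm inner diameter, 66 mm high inside, top at 71 mm. At the lower rim two ears, on its +x and -x sides, reach 51 mm from the axis, 14 mm wide, 6 mm thick
- CAP_grip (a point): centre of the handle bar on the cap: 60 mm long along cap x, 14 mm thick, 71 to 97 mm over the rim. Resting on the base's disc, cap origin is 8 mm over base origin; the cap goes down only with its ears 0.4 rad or more away from the claws. Locked and lifted, it rises 2.5 mm before the claws carry the base
- POT: white ceramic pot, open above, 58 mm outer and 52 mm inner diameter, 60 mm high, floor 5 mm, 0.12 kg; origin: centre of its underside. Nested in the base its origin is 8 mm over the base's origin. Cap and pot stand beyond the bin, either one left
- S1: white ceramic test button, solid disc 22 mm diameter, 16 mm high, 20 g, loose on the bench; origin: centre of its underside, z along its axis. Two to four of the four are present
- S2: white ceramic test button, solid disc 22 mm diameter, 16 mm high, 20 g, loose on the bench; origin: centre of its underside, z along its axis. Two to four of the four are present
- S3: white ceramic test button, solid disc 22 mm diameter, 16 mm high, 20 g, loose on the bench; origin: centre of its underside, z along its axis. Two to four of the four are present
- S4: white ceramic test button, solid disc 22 mm diameter, 16 mm high, 20 g, loose on the bench; origin: centre of its underside, z along its axis. Two to four of the four are present
- C1: brick chip, rough block about 24 x 18 x 16 mm, 15 g, on the tray at first; origin: centre of its underside. Three to five of the five are present
- C2: brick chip, rough block about 20 x 20 x 15 mm, 15 g, on the tray at first; origin: centre of its underside. Three to five of the five are present
- C3: brick chip, rough block about 26 x 16 x 18 mm, 15 g, on the tray at first; origin: centre of its underside. Three to five of the five are present
- C4: brick chip, rough block about 22 x 20 x 14 mm, 15 g, on the tray at first; origin: centre of its underside. Three to five of the five are present
- C5: brick chip, rough block about 20 x 17 x 16 mm, 15 g, on the tray at first; origin: centre of its underside. Three to five of the five are present
- BRICK: terracotta brick end, 60 x 100 x 50 mm, on the bench beyond the work; leave it alone. Origin: centre of its underside
- PROP: white tubular kiln prop standing on the bench beyond the work, 34 mm diameter, 16 mm bore, 60 mm high; leave it alone. Origin: centre of its underside

How it is judged:
On the way, in this order (a step that is already met when the one before it is completed fails the run):
1. the tray is tipped with its open edge over the bin (angle between TRAY's own z axis and vertical above 0.6 rad and horizontal distance between TRAY_lip and BIN below 0.11 m), for 0.1 s.
2. all chips are in the bin and the tray is flat back on its slab (x of C1 in the frame of BIN between -0.075 and 0.075 m and y of C1 in the frame of BIN between -0.085 and 0.085 m and z of each of C1, C2, C3, C4, C5 in the frame of BIN below 0.06 m and x of C2 in the frame of BIN between -0.075 and 0.075 m and y of C2 in the frame of BIN between -0.085 and 0.085 m and x of C3 in the frame of BIN between -0.075 and 0.075 m and y of C3 in the frame of BIN between -0.085 and 0.085 m and x of C4 in the frame of BIN between -0.075 and 0.075 m and y of C4 in the frame of BIN between -0.085 and 0.085 m and x of C5 in the frame of BIN between -0.075 and 0.075 m and y of C5 in the frame of BIN between -0.085 and 0.085 m and horizontal distance between TRAY and REST below 0.03 m and angle between TRAY's own z axis and vertical below 0.05 rad and z of TRAY in the frame of REST below 0.014 m), for 0.2 s.
3. the pot stands in the base with every button in it, the cap still off (horizontal distance between POT and BASE below 0.006 m and z of POT in the frame of BASE below 0.0115 m and angle between POT's own z axis and vertical below 0.08 rad and horizontal distance between each of S1, S2, S3, S4 and POT below 0.027 m and z of S1 in the frame of POT between 0.002 and 0.06 m and z of S2 in the frame of POT between 0.002 and 0.06 m and z of S3 in the frame of POT between 0.002 and 0.06 m and z of S4 in the frame of POT between 0.002 and 0.06 m and horizontal distance between CAP and BASE above 0.08 m), for 0.2 s.
4. the cap is over the pot and twisted home (horizontal distance between each of POT, CAP and BASE below 0.006 m and z of POT in the frame of BASE below 0.0115 m and angle between POT's own z axis and vertical below 0.08 rad and horizontal distance between each of S1, S2, S3, S4 and POT below 0.027 m and z of S1 in the frame of POT between 0.002 and 0.06 m and z of S2 in the frame of POT between 0.002 and 0.06 m and z of S3 in the frame of POT between 0.002 and 0.06 m and z of S4 in the frame of POT between 0.002 and 0.06 m and z of CAP in the frame of BASE below 0.0125 m and angle between the x axis of CAP and the x axis of BASE, either way round below 0.12 rad and angle between the z axis of CAP and the z axis of BASE, either way round below 0.06 rad), for 0.2 s.
At the end, for the whole second after the job is handed in: chips in the bin; tray flat on its slab (centres within 30 mm); canister upright on the tray floor (centres within 30 mm), pot nested in the base, every button in the pot, cap over it and within 0.12 rad of home; all at rest (all of step 2 and all of step 4 and horizontal distance between BASE and TRAY below 0.03 m and z of BASE in the frame of TRAY below 0.008 m and angle between BASE's own z axis and vertical below 0.05 rad and linear speed of each of CAP, BASE, TRAY below 0.02 m/s); the robot touches nothing.
It fails at once if the brick or the kiln prop is moved more than 30 mm (distance of any of BRICK, PROP from where it was at the start of the episode above 0.03 m).
Of S1, S2, S3, S4 only 2 to 4 are there at a start; the rules pass over those that are not, and their reading is None.
Of C1, C2, C3, C4, C5 only 3 to 5 are there at a start; the rules pass over those that are not, and their reading is None.
At some moment in a run one of S1, S2, S3, S4 may be knocked a few centimetres aside while the robot is not near it.
It also fails if it takes over 210 s, if anything falls off the work surface, if the arm or the gripper's body presses on something with over 40 N, if the wrist force passes 120 N, or if a joint passes its speed limit or range.

ROBOT

A 6-joint arm with a two-finger parallel gripper is mounted at the origin on the work surface. World frame = base frame: x ahead of the robot, y to its left, z up, the work surface at z = 0. Lengths are in m, angles in rad, forces in N, time in s.
With the tool pointing down it reaches from about 0.35 to 0.775 m from the base axis. Payload 7.3 kg.
Tool frame: the origin (TCP) lies at the very end of the fingers, on their centre line; the grasp point (between the pads) lies 19 mm behind it; z points along the fingers, y is the line along which they close (so a half turn about z gives the same grasp; the last joint's range is limited). The gripper opens to 92 mm and grips with 3 to 60 N. Pads are 19 mm wide; open, the fingers measure 130 mm over their backs; the gripper's body (75 mm by 190 mm) begins 47 mm behind the grasp point.
Start: joints at [-1.315, 0.342, 1.524, -0, 1.275, -0.146], TCP at [0.205, -0.483, 0.227] pointing down, gripper open.
Joint ranges: [-2.53, 2.53], [-0.77, 2.02], [0.04, 2.7], [-1, 4.14], [0.28, 2.66], [-3.11, 3.11]. Speed limits (rad/s): [2.57, 2.57, 3.14, 3.14, 3.14, 3.14].

INTERFACE

Orientations are given as [roll, pitch, yaw] about the fixed x, y, z axes, in that order (R = Rz(yaw) Ry(pitch) Rx(roll)).
In Python, from cell import robot gives the robot as it stands.
- The arm moves only by the tool apply_moves, never from a script. Its argument "motion" is text: rows parted by semicolons, each of 7 numbers parted by spaces: the opening in per cent of the stroke, from 0 (shut) to 100 (fully open), then the shift along the tool's x, y, z in cm, then the turn, a rotation vector about the tool's x, y, z in rad. A call has 1 to 20 rows; each row shifts and turns the commanded pose from where the row before left it, along the tool's axes as they then stand; what a row does not reach is not made up. A row lasts 1/8 s, in which the tool goes at most 62.5 mm and 10.7 degrees, less where a joint would pass 70% of its speed; a pose out of reach is approached as far as the arm can. A call with a gripper value outside its range is refused whole. The fingers move at their own pace and stop on an object; "force" is the grip in N (left out, the last holds). Time passes only in rows, so rows that do not move let the fingers close. It gives the time, the measured TCP pose, the force, the opening and the grip force at its end, in the units of the state.
- robot.observe(): the state, without advancing time (a new reading comes with each control period).
- robot.read_camera(name): name is "scene" or "top"; returns a dict with "img" (420x560x3 uint8, red, green, blue), "fovy" (degrees; the focal length in pixels is half the picture's height over the tangent of half this angle, whatever the lens; pixels are square), "cx", "cy" (the principal point, pixels), "k1" (the pictures are not rectified: a ray, as slopes to the right and down, at radius r is drawn at 1 + k1 r^2 times it, then the intrinsics apply), "R" (3x3) and "t" (3): a world point X has camera coordinates R X + t. Camera axes: x right, y down, z forward; pixel columns grow to the right and rows downward; lengths in m; the calibration is good to about 2 mm. A picture is of the moment at which its call begins. There is no depth.
- robot.hand_in(): hands the job in; it is judged then, once.
Trained networks look in a picture, given as the dict that the camera call returned (one of the last four; its "shot" number tells which), for a name from the list of things; names that differ only in an ending like _2 or _b are one class to them, and where a whole thing is asked for, a point or a joint stands for the part that bears it (a point fixed in the world has none). Each returns a list of dicts, best first, with "score" (0 to 1); they miss things now and then, are a little off and sometimes report something else, mostly with a low value. They report only what shows in the picture. A call takes as long as a camera call.
- robot.search_frame(target, picture): "centre" ([x, y, z] in m, in world coordinates, good to about 4 mm: the middle of the surface that is visible of it).
- robot.trace(target, picture): "pixels" (420x560 bool, what is visible of it).
The state is a dict: "time": time; "qpos": joint angles; "qvel": joint speeds; "joint_efforts": joint torques, N m; "tool_pos": TCP position; "tool_rot": TCP orientation; "contact_force": force on the tool from outside, world axes, zero at the start; "torque": the same for the moment, N m; "opening": finger opening in m; "grip_force": force on a finger pad.
Only numpy, scipy, OpenCV 4.12 (cv2) and the standard library are available. Lean on these libraries where they do the work, as an engineer would, in place of code of your own. Each camera call takes 0.05 s, during which the arm holds its last target. There are 200 camera calls.

## Working session

There is one attempt and no reset: what is moved stays moved. The work goes in short steps, Python scripts to look and compute and a tool call to move; the robot and the scene stay as the last step left them, time stands still between calls to the robot, and variables do not carry over. Pictures are saved under pics/ and viewed, at most 18 in all, crops included, and the job is handed in when it is done.

Besides the shell and the picture viewer there is one more tool, called after "Emit:" by a JSON object that holds its "name" and its "arguments", one argument or row to a line. apply_moves: Moves the arm, as the interface text tells. Its arguments: {"type":"object","properties":{"motion":{"type":"string"},"force":{"type":"number"}},"required":["motion"]}

```bash
ls; mkdir -p pics; cat > h.py <<'E'
import numpy as np, cv2
from cell import robot
from scipy.spatial.transform import Rotation as Ro
def K(p):
    h=p["img"].shape[0]; f=h/2/np.tan(np.radians(p["fovy"])/2)
    return f
def proj(p,X):
    X=np.atleast_2d(X); c=X@np.array(p["R"]).T+np.array(p["t"]); s=c[:,:2]/c[:,2:]
    r2=(s**2).sum(1,keepdims=True); s=s*(1+p["k1"]*r2); f=K(p)
    return s*f+[p["cx"],p["cy"]]
def unproj(p,uv,z):
    f=K(p); d=(np.atleast_2d(uv).astype(float)-[p["cx"],p["cy"]])/f; s=d.copy()
    for _ in range(20): s=d/(1+p["k1"]*(s**2).sum(1,keepdims=True))
    R=np.array(p["R"]); t=np.array(p["t"]); o=-R.T@t
    w=np.c_[s,np.ones(len(s))]@R
    return o+w*((z-o[2])/w[:,2])[:,None]
def save(p,n): cv2.imwrite("pics/"+n,cv2.cvtColor(p["img"],cv2.COLOR_RGB2BGR))
E
python3 - <<'E'
from h import *
for n in("top","scene"):
    p=robot.read_camera(n); save(p,n+"0.png"); R=np.array(p["R"]);print(n,p["fovy"],p["k1"],-R.T@np.array(p["t"]),R[2])
    for t in "BIN REST TRAY TRAY_tab STATION BASE BASE_claw CAP CAP_grip POT S1 C1 BRICK PROP".split():
        try:
            print(t,[(np.round(d["centre"],3).tolist(),round(d["score"],2)) for d in robot.search_frame(t,p)[:6]])
        except Exception as e: print(t,e)
print(robot.observe())
E
```

```text
pics
top 51.608763377528604 -0.05283520893048019 [0.51019775 0.03014997 0.96461543] [ 0.0520915  -0.00641361 -0.99862172]
BIN [([0.481, 0.004, 0.002], 0.96)]
REST [([0.484, -0.288, 0.01], 0.64)]
TRAY [([0.483, -0.288, 0.013], 0.73), ([0.56, -0.29, 0.016], 0.67)]
TRAY_tab [([0.563, -0.289, 0.019], 0.65)]
STATION [([0.565, 0.263, 0.006], 0.98)]
BASE [([0.567, 0.276, 0.012], 0.95)]
BASE_claw [([0.569, 0.276, 0.009], 0.72)]
CAP [([0.675, -0.068, 0.069], 0.96)]
CAP_grip [([0.673, -0.071, 0.07], 0.97), ([0.404, -0.279, 0.015], 0.38)]
POT [([0.669, 0.093, 0.005], 0.59)]
S1 [([0.673, -0.071, 0.068], 0.65), ([0.4, 0.191, 0.018], 0.51), ([0.392, -0.173, 0.015], 0.49), ([0.401, -0.278, 0.014], 0.43)]
C1 [([0.561, -0.252, 0.027], 0.51), ([0.508, -0.256, 0.024], 0.45)]
BRICK [([0.735, 0.204, 0.056], 0.58), ([0.565, 0.264, 0.006], 0.43)]
PROP [([0.738, -0.202, 0.051], 0.63)]
scene 42.45159404085878 -0.07169051396638326 [1.15533921 0.29959973 1.07503693] [-0.50422605 -0.24503608 -0.82807814]
BIN [([0.471, 0.005, 0.005], 0.7), ([0.57, -0.284, 0.015], 0.48)]
REST [([0.51, -0.254, 0.029], 0.71), ([0.6
[... 741 characters left out ...]
': 1.5, 'qpos': array([-1.31499243e+00,  3.42016694e-01,  1.52407314e+00,  3.00808006e-05,
        1.27541783e+00, -1.46008081e-01]), 'qvel': array([ 2.66047901e-04, -4.83394894e-04, -6.55356340e-05, -1.06739715e-03,
       -3.71415327e-04, -1.39023692e-03]), 'joint_efforts': array([ 6.80177732e-05, -4.31130338e+01, -2.44481045e+01,  7.18670315e-02,
        4.82121692e-02,  5.21639009e-06]), 'tool_pos': array([ 0.20535257, -0.48320181,  0.22674123]), 'tool_rot': array([ 3.14150438e+00, -1.61066541e-05,  4.01803224e-01]), 'contact_force': array([ 0.18995753,  0.25979674, -0.0885833 ]), 'torque': array([ 0.01003136, -0.01681879,  0.01246722]), 'grip_force': 0.0, 'opening': 0.09168399826060082}
```

View pics/top0.png

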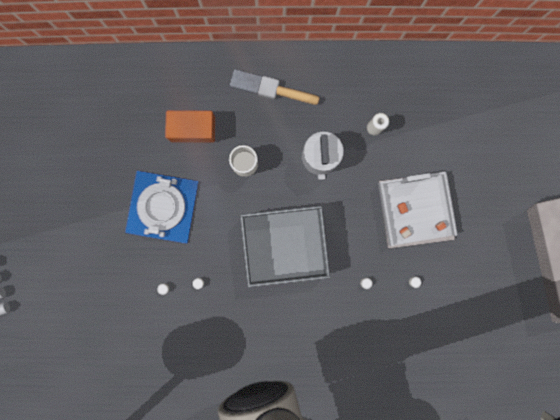

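View pics/scene0.png

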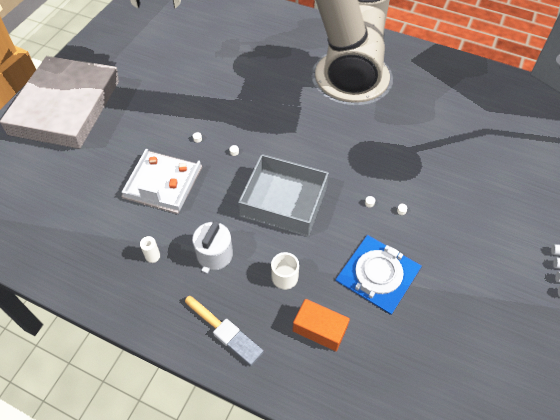

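```bash
cat > m.py <<'E'
from h import *
p=robot.read_camera("top"); vis=cv2.resize(p["img"],None,fx=2,fy=2,interpolation=cv2.INTER_CUBIC)
for t,z in [("BIN",.06),("TRAY",.03),("TRAY_tab",.066),("STATION",.006),("BASE",.02),("BASE_claw",.0275),("CAP",.071),("CAP_grip",.097),("POT",.06),("S1",.016),("C1",.03)]:
    for d in robot.trace(t,p)[:5]:
        m=d["pixels"].astype(np.uint8); c=max(cv2.findContours(m,0,1)[0],key=len)[:,0]
        w=unproj(p,c,z)[:,:2]; r=cv2.minAreaRect((w*1000).astype(np.float32))
        ys,xs=np.nonzero(m)
        print(t,round(d["score"],2),"px",int(xs.mean()),int(ys.mean()),len(xs),"rect",np.round(r[0]),np.round(r[1]),round(r[2],1))
        cv2.drawContours(vis,[c[:,None]*2],-1,(0,255,0) if t!="BASE_claw" else (255,0,0),1)
v=vis[300:620,240:940]; cv2.imwrite("pics/m0.png",v[...,::-1])
E
python3 m.py
```

```text
BIN 0.94 px 284 245 6002 rect [480.   4.] [153. 174.] 6.5
TRAY 0.84 px 417 207 4184 rect [ 560. -286.] [143. 153.] 8.1
TRAY_tab 0.6 px 417 207 4099 rect [ 558. -274.] [138. 146.] 8.0
TRAY_tab 0.26 px 414 281 111 rect [ 404. -264.] [23. 23.] 88.7
STATION 0.79 px 163 207 2083 rect [569. 274.] [141. 141.] 79.0
BASE 0.72 px 160 206 1794 rect [570. 273.] [103. 100.] 27.8
BASE_claw 0.6 px 160 206 1814 rect [569. 270.] [100. 101.] 33.5
CAP 0.68 px 321 153 1371 rect [675. -75.] [78. 92.] 46.3
CAP_grip 0.57 px 322 153 1365 rect [669. -73.] [77. 88.] 47.1
POT 0.89 px 243 160 683 rect [661.  89.] [66. 56.] 10.8
S1 0.56 px 365 283 56 rect [ 397. -173.] [15. 17.] 88.9
S1 0.44 px 163 288 78 rect [390. 267.] [20. 19.] 89.6
S1 0.41 px 414 281 83 rect [ 399. -281.] [23. 19.] 62.7
S1 0.39 px 162 206 2204 rect [569. 272.] [140. 142.] 79.5
S1 0.24 px 416 207 4056 rect [ 560. -290.] [144. 154.] 7.9
C1 0.67 px 404 232 88 rect [ 508. -256.] [21. 20.] 43.5
C1 0.59 px 197 283 73 rect [403. 190.] [18. 20.] 44.4
C1 0.4 px 440 226 61 rect [ 519. -336.] [16. 19.] 32.1
```

View pics/m0.png

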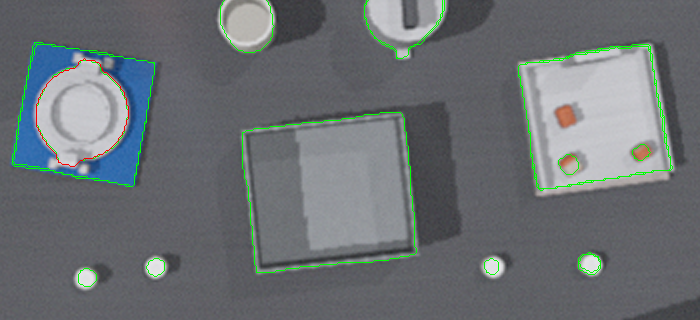

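```bash
python3 - <<'E'
from h import *
p=robot.read_camera("top")
def cr(l,z):
    return np.round(unproj(p,(np.array(l)+[240,300])/2-0.25,z)[:,:2]*1000).tolist()
print("rim",cr([(520,63),(652,44),(669,172),(537,190)],.03))
print("tab",cr([(575,60),(620,49),(575,54),(620,46)],.066))
print("claws",cr([(90,64),(66,160)],.0275), "ears",cr([(402,54)],.006),"handle",cr([(409,24),(404,0)],.097))
print("btn",cr([(86,278),(155,267),(493,267),(590,264)],.008))
print("bin",cr([(242,131),(402,113),(416,254),(257,272)],.06))
v=cv2.resize(p["img"][120:240,120:460],None,fx=2.35,fy=2.35,interpolation=cv2.INTER_CUBIC)
a=cv2.resize(p["img"][130:190,290:350],None,fx=6,fy=6,interpolation=cv2.INTER_CUBIC)
b=cv2.resize(p["img"][165:225,385:445],None,fx=6,fy=6,interpolation=cv2.INTER_CUBIC)
cv2.imwrite("pics/z0.png",np.hstack([a,b])[...,::-1])
E
```

```text
rim [[618.0, -205.0], [637.0, -352.0], [497.0, -366.0], [480.0, -221.0]]
tab [[616.0, -255.0], [627.0, -303.0], [623.0, -255.0], [631.0, -303.0]]
claws [[622.0, 262.0], [518.0, 287.0]] ears [[632.0, -80.0]] handle [[651.0, -77.0], [675.0, -72.0]]
btn [[389.0, 271.0], [400.0, 195.0], [395.0, -176.0], [397.0, -284.0]]
bin [[546.0, 95.0], [563.0, -73.0], [416.0, -85.0], [400.0, 80.0]]
```

View pics/z0.png

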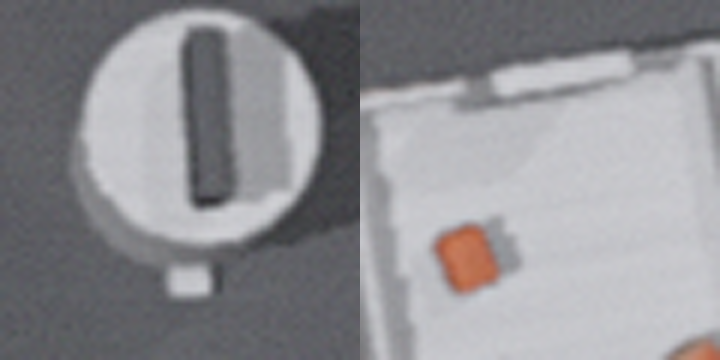

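```bash
python3 - <<'E'
from h import *
p=robot.read_camera("top")
f=lambda l,o,z: np.round(unproj(p,np.array(l)/6+o-0.4,z)[:,:2]*1000,1).tolist()
print("tab c,left,right",f([(203,74),(134,85),(272,62)],[385,165],.066))
print("handle",f([(208,116),(205,28),(210,205)],[290,130],.097),"ear",f([(190,282)],[290,130],.003),"top circ",f([(201,126)],[290,130],.071))
# forward check of known tray rim vs. model
E
```

```text
tab c,left,right [[622.0, -278.5], [618.3, -254.0], [626.0, -303.1]]
handle [[676.7, -77.6], [706.8, -77.2], [646.5, -77.7]] ear [[632.5, -81.4]] top circ [[678.2, -78.3]]
```

Emit:
{"name": "apply_moves", "arguments": {
  "motion": "45 3.87 -0.21 0 0 0 0;45 3.87 -0.21 0 0 0 0;45 3.87 -0.21 0 0 0 0;45 3.87 -0.21 0 0 0 0;45 3.87 -0.21 0 0 0 0;45 3.87 -0.21 0 0 0 0;45 3.87 -0.21 0 0 0 0;45 3.87 -0.21 0 0 0 0;45 3.87 -0.21 0 0 0 0;45 3.87 -0.21 0 0 0 0;45 3.87 -0.21 0 0 0 0;45 3.87 -0.21 0 0 0 0;45 0 0 1 0 0 -0.163;45 0 0 1 0 0 -0.163;45 0 0 1 0 0 -0.163;45 0 0 1 0 0 -0.163;45 0 0 1 0 0 -0.163;45 0 0 1 0 0 -0.163;45 0 0 1 0 0 -0.163;45 0 0 1 0 0 -0.163",
  "force": 50
}}

```text
time: 4.7
tool_pos: [0.6229, -0.2784, 0.1462]
tool_rot: [-3.141, -0.0, 1.711]
contact_force: [-0.3, 0.4, 0.3]
opening: 0.0413
grip_force: 0.0
```

Emit:
{"name": "apply_moves", "arguments": {
  "motion": "45 0 0 3 0 0 0;45 0 0 3 0 0 0;45 0 0 3 0 0 0;45 0 0 2.6 0 0 0;45 0 0 0 0 0 0;0 0 0 0 0 0 0;0 0 0 0 0 0 0;0 0 0 0 0 0 0;0 0 0 0 0 0 0;0 0 0 0 0 0 0;0 0 0 0 0 0 0;0 0 0 -0.5 0 0 0;0 0 0 -1 0 0 0;0 0 0 -1 0 0 0;0 0 0 0 0 0 0",
  "force": 55
}}

```text
time: 6.58
tool_pos: [0.6236, -0.2787, 0.0571]
tool_rot: [3.14, 0.002, 1.706]
contact_force: [0.9, -0.4, -3.1]
opening: 0.0097
grip_force: 55.0
```

Emit:
{"name": "apply_moves", "arguments": {
  "motion": "0 0 0 -2 0 0 0;0 0 0 -3 0 0 0;0 0 0 -3 0 0 0;0 0 0 -3 0 0 0;0 0 0 -3 0 0 0;0 0 0 -3 0 0 0;0 0 0 -2.3 0 0 0;0 1 -0.1 0 0 0 0;0 2 -0.2 0 0 0 0;0 3 -0.3 0 0 0 0;0 3 -0.3 0 0 0 0;0 3 -0.3 0 0 0 0;0 3 -0.3 0 0 0 0;0 3 -0.3 0 0 0 0;0 3 -0.3 0 0 0 0;0 3 -0.3 0 0 0 0;0 3 -0.3 0 0 0 0;0 2.8 -0.3 0 0 0 0;0 0 0 0 0 0 0"
}}

```text
time: 8.95
tool_pos: [0.5515, 0.0152, 0.2474]
tool_rot: [-3.139, -0.001, 1.709]
contact_force: [0.3, -0.2, -3.4]
opening: 0.0092
grip_force: 55.0
```

Emit:
{"name": "apply_moves", "arguments": {
  "motion": "0 0 2 1.5 0 0 0;0 0 2.5 2 0 0 0;0 0 1.5 0.5 -0.1 0 0;0 0 0 0 -0.1 0 0;0 0 0 0 -0.1 0 0;0 0 0 0 -0.1 0 0;0 0 0 0 -0.1 0 0;0 0 0 0 -0.05 0 0;0 0 -0.55 -0.73 -0.09 0 0;0 0 -0.55 -0.73 -0.09 0 0;0 0 -0.55 -0.73 -0.09 0 0;0 0 -0.55 -0.73 -0.09 0 0;0 0 -0.55 -0.73 -0.09 0 0;0 0 -0.55 -0.73 -0.09 0 0;0 0 0 0 0 0 0;0 0 0 0 0 0 0"
}}

```text
time: 10.95
tool_pos: [0.5766, 0.0305, 0.2142]
tool_rot: [2.234, -0.035, 1.743]
contact_force: [1.2, 0.5, -2.9]
opening: 0.0097
grip_force: 55.0
```

```bash
python3 - <<'E'
from h import *
a=robot.read_camera("top");b=robot.read_camera("scene"); print(robot.observe()["qpos"],robot.observe()["tool_rot"])
v=np.hstack([a["img"][100:400,150:500],b["img"][60:360,80:480]]);cv2.imwrite("pics/t1.png",v[...,::-1])
E
```

```text
[-0.29035024  0.19463708  2.19722996  1.81187739  0.39255741 -2.10381711] [ 2.23233047 -0.03436391  1.74371576]
```

View pics/t1.png

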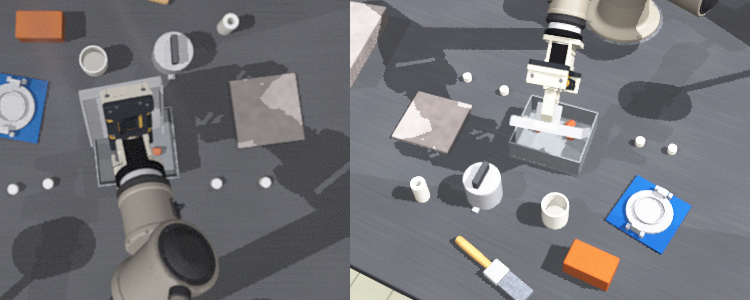

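Emit:
{"name": "apply_moves", "arguments": {
  "motion": "0 0 1.2 0 0 0 0;0 0 -1.2 0 0 0 0;0 0 1.2 0 0 0 0;0 0 -1.2 0 0 0 0;0 0 0 0 0 0 0;0 0 0.55 0.73 0.09 0 0;0 0 0.55 0.73 0.09 0 0;0 0 0.55 0.73 0.09 0 0;0 0 0.55 0.73 0.09 0 0;0 0 0 0 0.1 0 0;0 0 0 0 0.1 0 0;0 0 0 0 0.1 0 0;0 0 0 0 0.1 0 0;0 0 0 0 0.1 0 0;0 0 0 -3 0 0 0;0 0 0 0 0 0 0"
}}

```text
time: 13.05
tool_pos: [0.5951, 0.0423, 0.2425]
tool_rot: [2.955, -0.057, 1.769]
contact_force: [0.2, -0.4, -3.7]
opening: 0.0101
grip_force: 55.0
```

```bash
python3 - <<'E'
from h import *
a=robot.read_camera("top");b=robot.read_camera("scene"); print(robot.observe()["qpos"],robot.observe()["tool_rot"])
print([(np.round(d["centre"],3).tolist(),round(d["score"],2)) for q in(a,b) for d in robot.search_frame("C1",q)[:6]])
print([(np.round(d["centre"],3).tolist(),round(d["score"],2)) for q in(a,b) for d in robot.search_frame("REST",q)[:6]])
v=np.hstack([cv2.resize(a["img"][160:320,220:420],None,fx=1.9,fy=1.9),cv2.resize(b["img"][100:260,180:380],None,fx=1.9,fy=1.9)]);cv2.imwrite("pics/t2.png",v[...,::-1])
# slab by rest mask
for d in robot.trace("REST",a)[:2]:
    m=d["pixels"].astype(np.uint8); c=max(cv2.findContours(m,0,1)[0],key=len)[:,0]
    print(cv2.minAreaRect((unproj(a,c,.01)[:,:2]*1000).astype(np.float32)),cv2.boxPoints(cv2.minAreaRect((unproj(a,c,.01)[:,:2]*1000).astype(np.float32))).round().tolist())
E
```

```text
[-0.11720582  0.36551336  1.46799614  0.12153657  1.1553928  -0.35080367] [ 2.95991471 -0.0587002   1.76915722]
[([0.432, 0.024, 0.021], 0.62), ([0.448, 0.036, 0.016], 0.56), ([0.43, -0.009, 0.001], 0.28), ([0.746, -0.193, 0.048], 0.6)]
[([0.552, -0.289, 0.011], 0.91), ([0.559, -0.284, 0.005], 0.97)]
((555.6262817382812, -290.0690002441406), (152.5134735107422, 152.28977966308594), 5.63815975189209) [[472.0, -222.0], [487.0, -373.0], [639.0, -358.0], [624.0, -207.0]]
((400.8448181152344, 192.84619140625), (17.53211212158203, 17.421072006225586), 89.6681900024414) [[392.0, 184.0], [410.0, 184.0], [410.0, 202.0], [392.0, 202.0]]
```

View pics/t2.png

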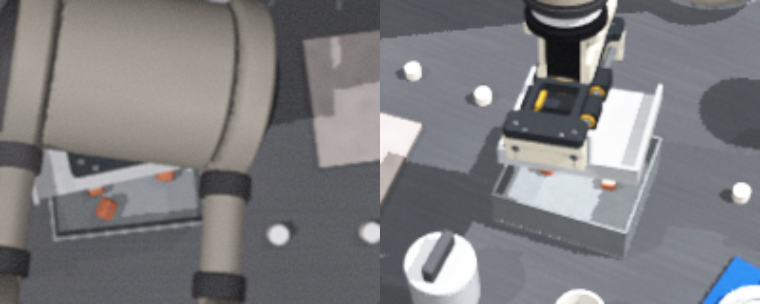

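```bash
cat > go.py <<'E'
import sys
from h import *
# target x y z yaw : print rotvec in tool frame, then shift in tool axes (cm) after the turn, and both for current axes
x,y,z,yaw=map(float,sys.argv[1:5]); s=robot.observe()
R=Ro.from_euler("xyz",s["tool_rot"]); T=Ro.from_euler("xyz",[np.pi,0,yaw])
d=np.array([x,y,z])-s["tool_pos"]
print("rv",(R.inv()*T).as_rotvec().round(3),"shift now",(R.inv().apply(d)*100).round(2),"shift after",(T.inv().apply(d)*100).round(2),"q",s["qpos"].round(2),"pos",s["tool_pos"].round(4),"rot",s["tool_rot"].round(3),"t",s["time"])
E
python3 go.py .623 -.279 .26 1.706
```

```text
rv [ 0.179 -0.065  0.058] shift now [-31.95  -2.67  -4.53] shift after [-32.29  -1.38  -2.06] q [-0.12  0.37  1.47  0.12  1.16 -0.35] pos [0.5931 0.0428 0.2394] rot [ 2.961 -0.06   1.77 ] t 13.4
```

Emit:
{"name": "apply_moves", "arguments": {
  "motion": "0 0 0 0 0.09 -0.033 0.029;0 0 0 0 0.09 -0.032 0.029;0 -1.3 0 0 0 0 0;0 -3 -0.13 0 0 0 0;0 -3 -0.13 0 0 0 0;0 -3 -0.13 0 0 0 0;0 -3 -0.13 0 0 0 0;0 -3 -0.13 0 0 0 0;0 -3 -0.13 0 0 0 0;0 -3 -0.13 0 0 0 0;0 -3 -0.13 0 0 0 0;0 -3 -0.13 0 0 0 0;0 -3 -0.13 0 0 0 0;0 -1 -0.1 0 0 0 0;0 0 0 0 0 0 0;0 0 0 0 0 0 0"
}}

```text
time: 15.4
tool_pos: [0.6234, -0.278, 0.2402]
tool_rot: [3.142, -0.001, 1.708]
contact_force: [0.7, 0.3, -3.1]
opening: 0.0099
grip_force: 55.0
```

```bash
python3 go.py .623 -.279 .0305 1.706
```

```text
rv [ 0.    -0.001  0.002] shift now [-0.11 -0.05 20.97] shift after [-0.09 -0.05 20.97] q [-0.53  0.64  0.99  0.    1.51 -0.67] pos [ 0.6234 -0.278   0.2402] rot [ 3.142e+00 -1.000e-03  1.708e+00] t 15.4
```

Emit:
{"name": "apply_moves", "arguments": {
  "motion": "0 0 0 3 0 0 0;0 0 0 4 0 0 0;0 0 0 4 0 0 0;0 0 0 4 0 0 0;0 0 0 3 0 0 0;0 0 0 1.5 0 0 0;0 0 0 1 0 0 0;0 0 0 0.3 0 0 0;0 0 0 0 0 0 0;30 0 0 0 0 0 0;45 0 0 0 0 0 0;45 0 0 0 0 0 0;45 0 0 0 0 0 0;45 0 0 -3 0 0 0;45 0 0 -4 0 0 0;45 0 0 -4 0 0 0;70 0 0 -4 0 0 0;70 0 0 0 0 0 0"
}}

```text
time: 17.65
tool_pos: [0.625, -0.28, 0.1866]
tool_rot: [3.136, 0.005, 1.707]
contact_force: [-0.1, -0.1, -0.3]
opening: 0.0571
grip_force: 0.0
```

```bash
cat > look.py <<'E'
from h import *
import sys
P=[robot.read_camera(n) for n in("top","scene")]
for t,z in [a.split(":") for a in sys.argv[1:]]:
    for p in P:
        for d in robot.trace(t,p)[:6]:
            m=d["pixels"].astype(np.uint8)
            if m.sum()<15: continue
            c=max(cv2.findContours(m,0,1)[0],key=len)[:,0]
            w=unproj(p,c,float(z))[:,:2]; r=cv2.minAreaRect((w*1000).astype(np.float32)); ys,xs=np.nonzero(m)
            cw=unproj(p,[[xs.mean(),ys.mean()]],float(z))[0]
            print(t,round(d["score"],2),"px",int(xs.mean()),int(ys.mean()),"cen",np.round(cw[:2]*1000),"rect",np.round(r[0]),np.round(r[1]),round(r[2],1))
        print("--")
E
python3 look.py TRAY:.03 S1:.008 POT:.06 CAP:.071; python3 go.py .661 .089 .2 1.706
```

```text
TRAY 0.71 px 411 206 cen [ 563. -273.] rect [ 561. -281.] [147. 144.] 7.1
TRAY 0.69 px 322 153 cen [680. -81.] rect [682. -80.] [84. 97.] 46.1
--
TRAY 0.65 px 160 181 cen [ 576. -283.] rect [ 569. -285.] [151. 158.] 8.1
--
S1 0.65 px 198 283 cen [400. 193.] rect [401. 193.] [22. 22.] 89.7
S1 0.47 px 365 283 cen [ 396. -175.] rect [ 395. -175.] [21. 19.] 25.8
S1 0.46 px 414 281 cen [ 398. -284.] rect [ 398. -284.] [22. 20.] 44.3
--
S1 0.51 px 369 201 cen [405. 190.] rect [405. 190.] [33. 23.] 4.4
S1 0.51 px 401 209 cen [393. 267.] rect [393. 267.] [27. 21.] 17.9
S1 0.35 px 283 195 cen [474.  -3.] rect [469.  -5.] [195. 188.] 5.7
S1 0.15 px 212 246 cen [671. -89.] rect [669. -90.] [126.  82.] 41.9
--
POT 0.61 px 243 159 cen [662.  88.] rect [662.  88.] [57. 64.] 89.5
--
POT 0.97 px 284 271 cen [682.  94.] rect [681.  95.] [84. 55.] 25.3
POT 0.64 px 160 181 cen [ 592. -266.] rect [ 589. -269.] [141. 151.] 7.4
--
CAP 0.59 px 322 153 cen [672. -76.] rect [674. -76.] [78. 91.] 44.3
--
CAP 0.65 px 212 246 cen [698. -67.] rect [696. -67.] [117.  81.] 42.7
CAP 0.61 px 379 271 cen [605. 275.] rect [604. 276.] [ 97. 100.] 37.5
--
rv [-0.001 -0.001  0.001] shift now [35.95  8.72 -1.83] shift after [35.95  8.7  -1.86] q [-0.53  0.67  1.09  0.    1.38 -0.67] pos [ 0.6232 -0.279   0.1814] rot [-3.141e+00 -1.000e-03  1.707e+00] t 18.15
```

```bash
cat > fit.py <<'E'
from h import *
from scipy.optimize import minimize
def cyl(r,z0,z1,n=72):
    a=np.linspace(0,2*np.pi,n,endpoint=False); c=np.c_[r*np.cos(a),r*np.sin(a)]
    return np.vstack([np.c_[c,np.full(n,z0)],np.c_[c,np.full(n,z1)]])
def fit(model,items,x0,S=4):
    # items: list of (picture,mask); model pts (convex), xy0; maximise IoU
    def cost(q):
        k=0
        for p,m in items:
            uv=proj(p,model+[q[0],q[1],0]); h=cv2.convexHull(((uv+.5)*S*16).round().astype(np.int32))
            u0=(uv.min(0)-12).astype(int); u1=(uv.max(0)+12).astype(int)
            im=np.zeros((420*S,560*S),np.uint8); cv2.fillConvexPoly(im,h,1,shift=4)
            M=cv2.resize(m.astype(np.uint8),None,fx=S,fy=S,interpolation=0)
            k+=(im&M).sum()/max(1,(im|M).sum())
        return -k/len(items)
    r=minimize(cost,x0,method="Nelder-Mead",options=dict(initial_simplex=np.array(x0)+[[0,0],[.006,0],[0,.006]],xatol=2e-4,maxiter=40))
    return r.x.round(4),-round(r.fun,3)
def best(t,p,near,z):
    u=proj(p,[*near,z])[0]
    c=[d for d in robot.trace(t,p) if d["pixels"].any() and np.hypot(*(np.argwhere(d["pixels"]).mean(0)[::-1]-u))<14]
    return c[0]["pixels"] if c else None
def locate(t,model,near,z,P):
    o=[]
    for p in P:
        m=best(t,p,near,z)
        if m is not None:
            o.append((p,m)); print(t,"single",fit(model,[(p,m)],list(near)))
    if len(o)>1: print(t,"both",fit(model,o,list(near)))
E
python3 - <<'E'
from fit import *
P=[robot.read_camera(n) for n in("top","scene")]
locate("POT",cyl(.029,0,.06),(.662,.088),.03,P)
locate("CAP",cyl(.041,0,.071),(.677,-.078),.04,P)
locate("BASE",cyl(.052,.006,.014),(.569,.273),.01,P)
sq=np.array([[a,b,c] for a in(-.07,.07) for b in(-.07,.07) for c in(0,.006)])
E
```

```text
POT single (array([0.6661, 0.0906]), np.float64(0.94))
POT single (array([0.6679, 0.0887]), np.float64(0.946))
POT both (array([0.6669, 0.0895]), np.float64(0.921))
CAP single (array([ 0.6781, -0.0779]), np.float64(0.95))
CAP single (array([ 0.6822, -0.0801]), np.float64(0.945))
CAP both (array([ 0.6795, -0.0786]), np.float64(0.916))
BASE single (array([0.5692, 0.275 ]), np.float64(0.914))
BASE single (array([0.5719, 0.2714]), np.float64(0.905))
BASE both (array([0.5705, 0.2726]), np.float64(0.902))
```

Emit:
{"name": "apply_moves", "arguments": {
  "motion": "100 1.5 0.4 0 0 0 0;100 3 0.77 0 0 0 0;100 3 0.77 0 0 0 0;100 3 0.77 0 0 0 0;100 3 0.77 0 0 0 0;100 3 0.77 0 0 0 0;100 3 0.77 0 0 0 0;100 3 0.77 0 0 0 0;100 3 0.77 0 0 0 0;100 3 0.77 0 0 0 0;100 3 0.77 0 0 0 0;100 3 0.77 0 0 0 0;100 1.4 0.4 0 0 0 0;100 0 0 2 0 0 0;100 0 0 4 0 0 0;100 0 0 4 0 0 0;100 0 0 3 0 0 0;100 0 0 1.6 0 0 0;100 0 0 1 0 0 0;100 0 0 0 0 0 0",
  "force": 25
}}

```text
time: 21.05
tool_pos: [0.6667, 0.0892, 0.0263]
tool_rot: [-3.142, -0.0, 1.707]
contact_force: [0.2, -0.9, 0.3]
opening: 0.0917
grip_force: 0.0
```

Emit:
{"name": "apply_moves", "arguments": {
  "motion": "20 0 0 0 0 0 0;20 0 0 0 0 0 0;20 0 0 0 0 0 0;20 0 0 0 0 0 0;20 0 0 0 0 0 0;20 0 0 -2 0 0 0;20 0 0 -3 0 0 0;20 0 0 0 0 0 0"
}}

```text
time: 22.05
tool_pos: [0.6687, 0.0893, 0.08]
tool_rot: [3.135, 0.0, 1.707]
contact_force: [0.2, 0.2, -1.7]
opening: 0.0583
grip_force: 25.0
```

```bash
python3 - <<'E'
from fit import *
P=[robot.read_camera(n) for n in("top","scene")]
s=robot.observe();T=s["tool_pos"];print(T,s["tool_rot"],s["opening"])
z=T[2]-.025
for p in P:
    for d in robot.search_frame("POT",p)[:2]: print(d["centre"].round(3) if hasattr(d["centre"],"round") else d["centre"],d["score"])
locate("POT",cyl(.029,z,z+.06),T[:2],z+.03,P)
E
python3 go.py .570 .2735 .1 1.706
```

```text
[0.66656314 0.08927502 0.07653965] [ 3.14121258e+00 -2.44655044e-04  1.70673864e+00] 0.0580187383094073
[0.6541, 0.0771, 0.085] 0.59
POT single (array([0.6262, 0.0535]), np.float64(0.089))
rv [-0.002 -0.001  0.001] shift now [19.56 -7.01 -2.47] shift after [19.55 -7.02 -2.5 ] q [ 0.02  0.75  1.26  0.    1.14 -0.12] pos [0.6659 0.0892 0.075 ] rot [-3.139e+00 -1.000e-03  1.707e+00] t 22.35
```

Emit:
{"name": "apply_moves", "arguments": {
  "motion": "20 1.5 -0.5 -0.5 0 0 0;20 3 -1.1 0 0 0 0;20 3 -1.1 0 0 0 0;20 3 -1.1 0 0 0 0;20 3 -1.1 0 0 0 0;20 3 -1.1 0 0 0 0;20 2 -0.7 0 0 0 0;20 1 -0.3 0 0 0 0;20 0.06 0 0 0 0 0;20 0 0 0 0 0 0;20 0 0 1 0 0 0;20 0 0 1 0 0 0;20 0 0 0.5 0 0 0;20 0 0 0 0 0 0"
}}

```text
time: 24.1
tool_pos: [0.5703, 0.2733, 0.0555]
tool_rot: [-3.14, -0.0, 1.707]
contact_force: [-0.0, 0.4, -1.3]
opening: 0.0582
grip_force: 25.0
```

```bash
python3 - <<'E'
from fit import *
P=[robot.read_camera(n) for n in("top","scene")]
b=P[1]["img"][220:310,330:430];a=P[0]["img"][160:250,110:210]
v=np.hstack([cv2.resize(a,None,fx=4,fy=4,interpolation=2),cv2.resize(b,None,fx=4,fy=4,interpolation=2)]);cv2.imwrite("pics/p1.png",v[...,::-1])
E
python3 go.py .570 .2735 .0395 1.706
```

```text
rv [ 0.    -0.     0.001] shift now [ 0.   -0.08  1.68] shift after [ 0.   -0.08  1.68] q [0.33 0.7  1.41 0.   1.03 0.19] pos [0.5708 0.2736 0.0563] rot [ 3.142 -0.     1.707] t 24.2
```

View pics/p1.png

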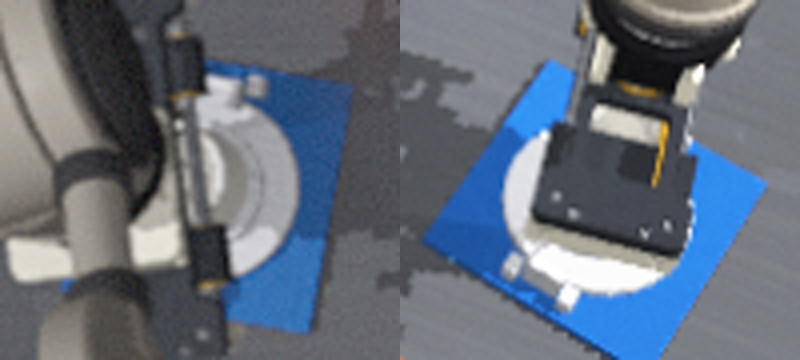

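Emit:
{"name": "apply_moves", "arguments": {
  "motion": "20 0 0 0.6 0 0 0;20 0 0 0.4 0 0 0;20 0 0 0.2 0 0 0;20 0 0 0 0 0 0"
}}

```text
time: 24.7
tool_pos: [0.5706, 0.2736, 0.044]
tool_rot: [-3.141, -0.0, 1.707]
contact_force: [-0.3, 0.7, -1.0]
opening: 0.0583
grip_force: 25.0
```

Emit:
{"name": "apply_moves", "arguments": {
  "motion": "20 0 0 0.4 0 0 0;20 0 0 0 0 0 0;80 0 0 0 0 0 0;90 0 0 0 0 0 0;90 0 0 0 0 0 0;90 0 0 0 0 0 0;90 0 0 -3 0 0 0;90 0 0 -4 0 0 0;90 0 0 -4 0 0 0;90 0 0 0 0 0 0"
}}

```text
time: 25.95
tool_pos: [0.5726, 0.2742, 0.1542]
tool_rot: [3.134, -0.002, 1.707]
contact_force: [-0.6, 0.8, 0.3]
opening: 0.0826
grip_force: 0.0
```

```bash
python3 go.py .390 .269 .15 1.706; python3 - <<'E'
from fit import *
P=[robot.read_camera(n) for n in("top","scene")]
locate("POT",cyl(.029,.014,.074),(.570,.2735),.04,P)
for p in P:
  print([ (np.round(d["centre"],3).tolist(),round(d["score"],2)) for d in robot.search_frame("S1",p)])
  print([ (np.round(d["centre"],3).tolist(),round(d["score"],2)) for d in robot.search_frame("POT",p)])
E
```

```text
rv [ 0.007 -0.002  0.001] shift now [  1.96 -18.16   0.29] shift after [  1.94 -18.16   0.42] q [0.33 0.6  1.31 0.   1.23 0.19] pos [0.5726 0.2742 0.1542] rot [ 3.134e+00 -2.000e-03  1.707e+00] t 25.95
POT single (array([0.5709, 0.2731]), np.float64(0.777))
POT single (array([0.5774, 0.2717]), np.float64(0.606))
POT both (array([0.571 , 0.2714]), np.float64(0.69))
[([0.394, -0.172, 0.014], 0.66), ([0.391, 0.271, 0.016], 0.65), ([0.401, 0.194, 0.018], 0.54), ([0.401, -0.276, 0.016], 0.39), ([0.737, 0.204, 0.053], 0.3)]
[([0.572, 0.279, 0.022], 0.8)]
[([0.401, 0.196, 0.013], 0.64), ([0.401, -0.276, 0.014], 0.5)]
[([0.59, 0.273, 0.042], 0.92), ([0.562, -0.282, 0.014], 0.54)]
```

Emit:
{"name": "apply_moves", "arguments": {
  "motion": "60 0.15 -1.6 0 0 0 0;60 0.3 -3 0 0 0 0;60 0.3 -3 0 0 0 0;60 0.3 -3 0 0 0 0;60 0.3 -3 0 0 0 0;60 0.3 -3 0 0 0 0;60 0.3 -1.56 0 0 0 0;60 0 0 3 0 0 0;60 0 0 4 0 0 0;60 0 0 4 0 0 0;60 0 0 2.5 0 0 0;60 0 0 1.2 0 0 0;60 0 0 0.3 0 0 0;0 0 0 0 0 0 0;0 0 0 0 0 0 0;0 0 0 0 0 0 0;0 0 0 0 0 0 0;0 0 0 0 0 0 0;0 0 0 -3 0 0 0;0 0 0 -4 0 0 0",
  "force": 20
}}

```text
time: 28.85
tool_pos: [0.3873, 0.2679, 0.0703]
tool_rot: [-3.139, 0.001, 1.707]
contact_force: [-0.0, -0.1, -0.6]
opening: 0.0215
grip_force: 20.0
```

```bash
python3 go.py .5705 .273 .125 1.706
```

```text
rv [-0.003  0.001  0.001] shift now [-1.98 18.2  -5.52] shift after [-1.96 18.22 -5.47] q [0.44 0.45 1.87 0.   0.83 0.31] pos [0.3873 0.2679 0.0703] rot [-3.139e+00  1.000e-03  1.707e+00] t 28.85
```

Emit:
{"name": "apply_moves", "arguments": {
  "motion": "0 0 0 -3 0 0 0;0 0 1.5 -2 0 0 0;0 -0.25 3 0 0 0 0;0 -0.25 3 0 0 0 0;0 -0.25 3 0 0 0 0;0 -0.25 3 0 0 0 0;0 -0.1 3 0 0 0 0;0 0 1.7 0 0 0 0;0 0 0 2 0 0 0;0 0 0 2 0 0 0;0 0 0 0 0 0 0;0 0 0 0 0 0 0"
}}

```text
time: 30.35
tool_pos: [0.5702, 0.2822, 0.0809]
tool_rot: [3.141, -0.0, 1.707]
contact_force: [0.0, -1.1, 0.3]
opening: 0.0213
grip_force: 20.0
```

Emit:
{"name": "apply_moves", "arguments": {
  "motion": "45 0 0 0 0 0 0;45 0 0 0 0 0 0;45 0 0 0 0 0 0;45 0 0 -3 0 0 0;55 -0.5 -1.5 -1 0 0 0;60 -1.1 -3 0 0 0 0;60 -1.1 -3 0 0 0 0;60 -1.1 -3 0 0 0 0;60 -1.1 -3 0 0 0 0;60 -1.1 -3 0 0 0 0;60 -0.67 -1.6 0 0 0 0;60 0 0 0 0 0 0"
}}

```text
time: 31.85
tool_pos: [0.3991, 0.1912, 0.1207]
tool_rot: [3.142, -0.0, 1.706]
contact_force: [0.2, 0.3, 0.1]
opening: 0.0552
grip_force: 0.0
```

```bash
python3 - <<'E'
from fit import *
P=[robot.read_camera(n) for n in("top","scene")]
for p in P:
  print([ (np.round(d["centre"],3).tolist(),round(d["score"],2)) for d in robot.search_frame("S1",p)])
b=P[1]["img"][220:310,330:430];a=P[0]["img"][160:310,110:210]
v=np.hstack([cv2.resize(a,(300,450),interpolation=2),cv2.resize(b,(500,450),interpolation=2)]);cv2.imwrite("pics/p2.png",v[...,::-1])
E
python3 go.py .40 .193 .0035 1.706
```

```text
[([0.559, 0.282, 0.034], 0.47), ([0.402, 0.19, 0.021], 0.42)]
[]
rv [ 0.001 -0.     0.001] shift now [ 0.12 -0.06 11.69] shift after [ 0.13 -0.05 11.69] q [0.27 0.32 1.89 0.   0.93 0.14] pos [0.4006 0.1918 0.1204] rot [ 3.141 -0.     1.707] t 32.05
```

View pics/p2.png

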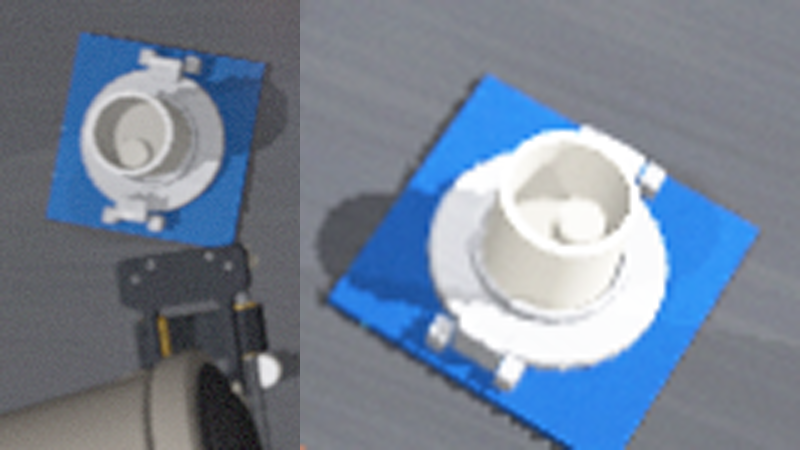

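Emit:
{"name": "apply_moves", "arguments": {
  "motion": "60 0.12 0 3 0 0 0;60 0 0 4 0 0 0;60 0 0 3 0 0 0;60 0 0 1.4 0 0 0;60 0 0 0.3 0 0 0;0 0 0 0 0 0 0;0 0 0 0 0 0 0;0 0 0 0 0 0 0;0 0 0 0 0 0 0;0 0 0 0 0 0 0;0 0 0 -3 0 0 0;0 0 0 -4 0 0 0;0 0 0 -4 0 0 0;0 0 0 -1 0 0 0;0 0 0 0 0 0 0"
}}

```text
time: 33.92
tool_pos: [0.3994, 0.1926, 0.1232]
tool_rot: [3.141, -0.0, 1.707]
contact_force: [0.4, 0.6, -0.5]
opening: 0.0209
grip_force: 20.0
```

```bash
python3 go.py .5725 .264 .081 1.706
```

```text
rv [ 0.    -0.     0.001] shift now [ 4.73 18.11  4.23] shift after [ 4.74 18.11  4.22] q [0.28 0.32 1.89 0.   0.94 0.14] pos [0.3994 0.1926 0.1232] rot [ 3.141 -0.     1.707] t 33.925
```

Emit:
{"name": "apply_moves", "arguments": {
  "motion": "0 0.4 1.5 0 0 0 0;0 0.8 3 0 0 0 0;0 0.8 3 0 0 0 0;0 0.8 3 0 0 0 0;0 0.8 3 0 0 0 0;0 0.8 3 0 0 0 0;0 0.33 1.61 0 0 0 0;0 0 0 2 0 0 0;0 0 0 2.2 0 0 0;0 0 0 0 0 0 0;45 0 0 0 0 0 0;45 0 0 0 0 0 0;45 0 0 0 0 0 0;45 0 0 -3 0 0 0;45 0 0 -1 0 0 0;45 0 0 0 0 0 0"
}}

```text
time: 35.92
tool_pos: [0.573, 0.2642, 0.1221]
tool_rot: [3.14, -0.001, 1.707]
contact_force: [0.1, -0.4, -1.3]
opening: 0.041
grip_force: 0.0
```

Emit:
{"name": "apply_moves", "arguments": {
  "motion": "60 -1.6 -1.0 0 0 0 0;60 -3 -1.7 0 0 0 0;60 -3 -1.7 0 0 0 0;60 -3 -1.7 0 0 0 0;60 -3 -1.7 0 0 0 0;60 -3 -1.7 0 0 0 0;60 -3 -1.7 0 0 0 0;60 -3 -1.7 0 0 0 0;60 -3 -1.7 0 0 0 0;60 -3 -1.7 0 0 0 0;60 -3 -1.7 0 0 0 0;60 -3 -1.7 0 0 0 0;60 -3 -1.7 0 0 0 0;60 -3 -1.7 0 0 0 0;60 -0.5 -0.3 0 0 0 0;60 0 0 0 0 0 0"
}}

```text
time: 37.92
tool_pos: [0.3961, -0.1746, 0.1207]
tool_rot: [-3.141, -0.001, 1.706]
contact_force: [0.0, 0.9, -0.2]
opening: 0.0549
grip_force: 0.0
```

```bash
python3 go.py .396 -.175 .0035 1.706;  python3 - <<'E'
from fit import *
P=[robot.read_camera(n) for n in("top","scene")]
for p in P:
  print([ (np.round(d["centre"],3).tolist(),round(d["score"],2)) for d in robot.search_frame("S1",p)])
  for n in[(.396,-.175),(.398,-.284)]: locate("S1",cyl(.011,0,.016),n,.008,[p])
E
```

```text
rv [-0.001 -0.001 -0.   ] shift now [-0.05 -0.   11.72] shift after [-4.000e-02 -1.000e-02  1.172e+01] q [-0.59  0.31  1.91  0.    0.92 -0.73] pos [ 0.3961 -0.1746  0.1207] rot [-3.141e+00 -1.000e-03  1.706e+00] t 37.925
[([0.572, 0.27, 0.036], 0.56), ([0.562, 0.281, 0.035], 0.56), ([0.39, -0.17, 0.016], 0.41)]
S1 single (array([ 0.3964, -0.1739]), np.float64(0.45))
[([0.397, -0.173, 0.018], 0.42), ([0.559, 0.282, 0.033], 0.39)]
S1 single (array([ 0.4012, -0.285 ]), np.float64(0.833))
```

Emit:
{"name": "apply_moves", "arguments": {
  "motion": "60 0 0 3 0 0 0;60 0 0 4 0 0 0;60 0 0 3 0 0 0;60 0 0 1.4 0 0 0;60 0 0 0.3 0 0 0;0 0 0 0 0 0 0;0 0 0 0 0 0 0;0 0 0 0 0 0 0;0 0 0 0 0 0 0;0 0 0 0 0 0 0;0 0 0 -3 0 0 0;0 0 0 -4 0 0 0;0 0 0 -4 0 0 0;0 0 0 -1 0 0 0;0 0 0 0 0 0 0"
}}

```text
time: 40.2
tool_pos: [0.3963, -0.1749, 0.1241]
tool_rot: [3.141, 0.0, 1.707]
contact_force: [0.2, 0.2, -0.6]
opening: 0.0212
grip_force: 20.0
```

```bash
python3 go.py .5785 .275 .081 1.706
```

```text
rv [0.    0.    0.001] shift now [42.11 24.14  4.31] shift after [42.12 24.12  4.31] q [-0.59  0.3   1.91  0.    0.93 -0.73] pos [ 0.3963 -0.1749  0.1241] rot [3.141 0.    1.707] t 40.2
```

Emit:
{"name": "apply_moves", "arguments": {
  "motion": "0 1.6 0.9 0 0 0 0;0 3 1.72 0 0 0 0;0 3 1.72 0 0 0 0;0 3 1.72 0 0 0 0;0 3 1.72 0 0 0 0;0 3 1.72 0 0 0 0;0 3 1.72 0 0 0 0;0 3 1.72 0 0 0 0;0 3 1.72 0 0 0 0;0 3 1.72 0 0 0 0;0 3 1.72 0 0 0 0;0 3 1.72 0 0 0 0;0 3 1.72 0 0 0 0;0 3 1.72 0 0 0 0;0 1.5 0.9 0 0 0 0;0 0 0 2 0 0 0;0 0 0 2.2 0 0 0;0 0 0 0 0 0 0;45 0 0 0 0 0 0;45 0 0 0 0 0 0"
}}

```text
time: 42.7
tool_pos: [0.5792, 0.275, 0.083]
tool_rot: [3.14, -0.001, 1.707]
contact_force: [-0.8, 0.3, -0.5]
opening: 0.0367
grip_force: 0.0
```

Emit:
{"name": "apply_moves", "arguments": {
  "motion": "45 0 0 0 0 0 0;45 0 0 -3 0 0 0;45 0 0 -1 0 0 0;60 -1.6 -0.77 0 0 0 0;60 -3.5 -1.67 0 0 0 0;60 -3.5 -1.67 0 0 0 0;60 -3.5 -1.67 0 0 0 0;60 -3.5 -1.67 0 0 0 0;60 -3.5 -1.67 0 0 0 0;60 -3.5 -1.67 0 0 0 0;60 -3.5 -1.67 0 0 0 0;60 -3.5 -1.67 0 0 0 0;60 -3.5 -1.67 0 0 0 0;60 -3.5 -1.67 0 0 0 0;60 -3.5 -1.67 0 0 0 0;60 -3.5 -1.67 0 0 0 0;60 -3.5 -1.67 0 0 0 0;60 -3.5 -1.67 0 0 0 0;60 -2 -0.9 0 0 0 0;60 0 0 0 0 0 0"
}}

```text
time: 45.2
tool_pos: [0.4014, -0.2814, 0.1221]
tool_rot: [3.141, 0.0, 1.704]
contact_force: [0.2, 0.3, 0.3]
opening: 0.0551
grip_force: 0.0
```

```bash
python3 go.py .400 -.2845 .0035 1.706;  python3 - <<'E'
from fit import *
P=[robot.read_camera(n) for n in("top","scene")]
for p in P:
  print([ (np.round(d["centre"],3).tolist(),round(d["score"],2)) for d in robot.search_frame("S1",p)])
  for n in[(.398,-.284)]: locate("S1",cyl(.011,0,.016),n,.008,[p])
b=P[1]["img"][220:310,330:430];a=P[0]["img"][160:310,110:210]
v=np.hstack([cv2.resize(a,(300,450),interpolation=2),cv2.resize(b,(500,450),interpolation=2)]);cv2.imwrite("pics/p3.png",v[...,::-1])
E
```

```text
rv [ 0.     0.    -0.002] shift now [-0.29 -0.18 11.86] shift after [-0.29 -0.18 11.86] q [-0.77  0.39  1.77 -0.    0.98 -0.9 ] pos [ 0.4014 -0.2814  0.1221] rot [3.141 0.    1.704] t 45.2
[([0.563, 0.283, 0.038], 0.53), ([0.571, 0.268, 0.038], 0.45), ([0.4, -0.28, 0.016], 0.44), ([0.578, 0.277, 0.044], 0.43)]
S1 single (array([ 0.3984, -0.2832]), np.float64(0.87))
[([0.402, -0.28, 0.016], 0.61)]
S1 single (array([ 0.4009, -0.2852]), np.float64(0.806))
```

View pics/p3.png

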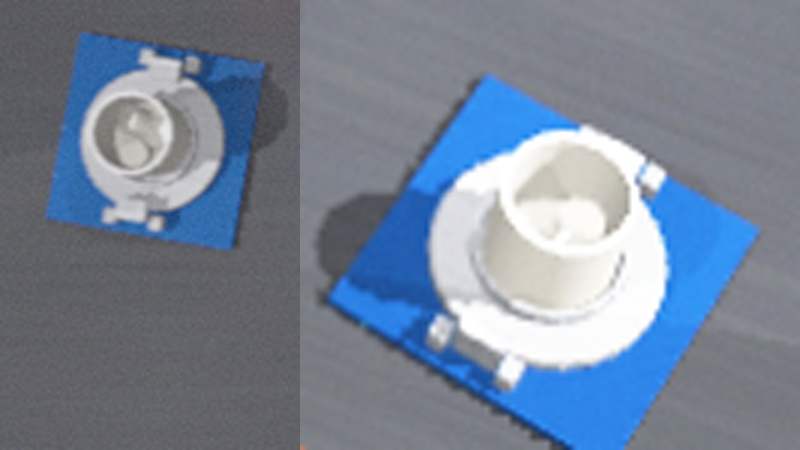

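Emit:
{"name": "apply_moves", "arguments": {
  "motion": "60 -0.25 -0.15 3 0 0 0;60 0 0 4 0 0 0;60 0 0 3 0 0 0;60 0 0 1.5 0 0 0;60 0 0 0.3 0 0 0;0 0 0 0 0 0 0;0 0 0 0 0 0 0;0 0 0 0 0 0 0;0 0 0 0 0 0 0;0 0 0 0 0 0 0;0 0 0 -3 0 0 0;0 0 0 -4 0 0 0;0 0 0 -4 0 0 0;0 0 0 -1 0 0 0;0 0 0 0 0 0 0"
}}

```text
time: 47.38
tool_pos: [0.4006, -0.2828, 0.124]
tool_rot: [3.142, 0.0, 1.707]
contact_force: [-0.8, 0.1, -0.1]
opening: 0.0208
grip_force: 20.0
```

```bash
python3 go.py .570 .2735 .081 1.706
```

```text
rv [0.    0.    0.001] shift now [52.82 24.32  4.3 ] shift after [52.84 24.29  4.3 ] q [-0.77  0.39  1.76  0.    0.99 -0.91] pos [ 0.4006 -0.2828  0.124 ] rot [3.142 0.    1.707] t 47.375
```

Emit:
{"name": "apply_moves", "arguments": {
  "motion": "0 1.5 0.7 0 0 0 0;0 3.5 1.61 0 0 0 0;0 3.5 1.61 0 0 0 0;0 3.5 1.61 0 0 0 0;0 3.5 1.61 0 0 0 0;0 3.5 1.61 0 0 0 0;0 3.5 1.61 0 0 0 0;0 3.5 1.61 0 0 0 0;0 3.5 1.61 0 0 0 0;0 3.5 1.61 0 0 0 0;0 3.5 1.61 0 0 0 0;0 3.5 1.61 0 0 0 0;0 3.5 1.61 0 0 0 0;0 3.5 1.61 0 0 0 0;0 3.5 1.61 0 0 0 0;0 2.3 1.1 0 0 0 0;0 0 0 0 0 0 0"
}}

```text
time: 49.5
tool_pos: [0.5688, 0.2754, 0.1221]
tool_rot: [-3.138, -0.0, 1.71]
contact_force: [0.3, -0.3, -0.6]
opening: 0.0212
grip_force: 20.0
```

```bash
python3 go.py .570 .2735 .081 1.706
```

```text
rv [-0.003 -0.     0.004] shift now [-0.2   0.11  4.11] shift after [-0.2   0.1   4.11] q [0.33 0.63 1.35 0.   1.17 0.19] pos [0.5688 0.2754 0.1221] rot [-3.138 -0.     1.71 ] t 49.5
```

Emit:
{"name": "apply_moves", "arguments": {
  "motion": "0 -0.2 0.1 2 0 0 0;0 0 0 2.1 0 0 0;0 0 0 0 0 0 0;45 0 0 0 0 0 0;45 0 0 0 0 0 0;45 0 0 0 0 0 0;45 0 0 -3 0 0 0;45 0 0 -4 0 0 0;45 0 0 -3 0 0 0;45 -1.5 0.2 0 0 0 0;45 -3.5 0.6 0 0 0 0;45 -3.5 0.6 0 0 0 0;45 -3.5 0.6 0 0 0 0;45 -3.5 0.6 0 0 0 0;45 -3.5 0.6 0 0 0 0;45 0 0 0 0 0 0"
}}

```text
time: 51.5
tool_pos: [0.629, 0.0842, 0.1816]
tool_rot: [-3.139, 0.0, 1.703]
contact_force: [0.0, 0.2, -0.7]
opening: 0.0414
grip_force: 0.0
```

```bash
cat > fit3.py <<'E'
from fit import *
P=[robot.read_camera(n) for n in("top","scene")]
for p in P:
  print([ (np.round(d["centre"],3).tolist(),round(d["score"],2)) for d in robot.search_frame("S1",p)])
locate("CAP",cyl(.041,0,.071),(.677,-.078),.04,P)
b=P[1]["img"][220:310,330:430];a=P[0]["img"][160:250,110:210]
v=np.hstack([cv2.resize(a,None,fx=4,fy=4,interpolation=2),cv2.resize(b,None,fx=4,fy=4,interpolation=2)]);cv2.imwrite("pics/p4.png",v[...,::-1])
E
python3 fit3.py; python3 go.py .679 -.0785 .15 .03
```

```text
[([0.577, 0.3, 0.053], 0.69), ([0.582, 0.3, 0.005], 0.43), ([0.58, 0.278, 0.044], 0.42)]
[([0.558, 0.283, 0.033], 0.44), ([0.744, -0.193, 0.049], 0.24)]
CAP single (array([ 0.6777, -0.0789]), np.float64(0.955))
CAP single (array([ 0.6824, -0.0792]), np.float64(0.953))
CAP both (array([ 0.6802, -0.0793]), np.float64(0.923))
rv [-1.000e-03  0.000e+00  1.678e+00] shift now [-17.23   2.71   3.29] shift after [ 4.54 16.84  3.3 ] q [ 0.02  0.58  1.26  0.    1.3  -0.12] pos [0.6286 0.0885 0.183 ] rot [-3.141 -0.     1.708] t 51.8
```

View pics/p4.png

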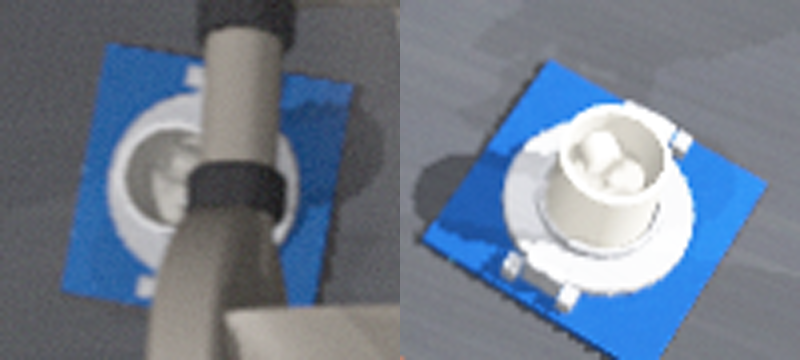

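Emit:
{"name": "apply_moves", "arguments": {
  "motion": "70 -1.6 0.3 0 0 0 0;70 -3 0.5 0 0 0 0;70 -3 0.5 0 0 0 0;70 -3 0.5 0 0 0 0;70 -3 0.5 0 0 0 0;70 -3 0.4 0 0 0 0;70 -0.6 0 0 0 0 0;70 0 0 0 0 0 0.153;70 0 0 0 0 0 0.153;70 0 0 0 0 0 0.153;70 0 0 0 0 0 0.153;70 0 0 0 0 0 0.153;70 0 0 0 0 0 0.153;70 0 0 0 0 0 0.153;70 0 0 0 0 0 0.153;70 0 0 0 0 0 0.153;70 0 0 0 0 0 0.153;70 0 0 0 0 0 0.148;70 0 0 0 0 0 0",
  "force": 50
}}

```text
time: 54.18
tool_pos: [0.6789, -0.0785, 0.1832]
tool_rot: [-3.141, 0.0, 0.031]
contact_force: [0.0, 0.3, -0.9]
opening: 0.0644
grip_force: 0.0
```

```bash
python3 go.py .6785 -.0785 .077 .03; python3 - <<'E'
from fit import *
P=[robot.read_camera(n) for n in("top","scene")]
for p in P:
  print([ (np.round(d["centre"],3).tolist(),round(d["score"],2)) for d in robot.search_frame("S1",p)])
b=P[1]["img"][225:295,345:415];a=P[0]["img"][165:245,120:200]
v=np.hstack([cv2.resize(a,(400,400),interpolation=2),cv2.resize(b,(400,400),interpolation=2)]);cv2.imwrite("pics/p5.png",v[...,::-1])
E
```

```text
rv [-0.001  0.     0.001] shift now [-0.03  0.   10.62] shift after [-0.04 -0.   10.62] q [-0.23  0.67  1.09  0.    1.38  1.31] pos [ 0.6789 -0.0785  0.1832] rot [-3.141  0.     0.031] t 54.175
[([0.576, 0.279, 0.042], 0.52), ([0.561, 0.269, 0.053], 0.48), ([0.566, 0.266, 0.006], 0.19)]
[([0.586, 0.276, 0.058], 0.29)]
```

View pics/p5.png

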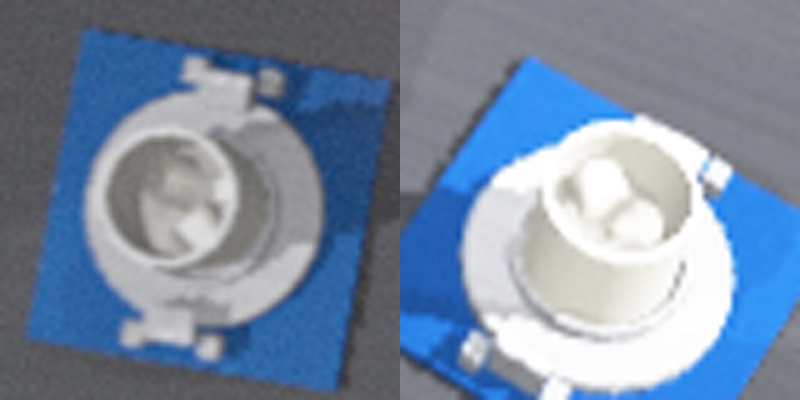

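Emit:
{"name": "apply_moves", "arguments": {
  "motion": "70 0 0 2.5 0 0 0;70 0 0 4 0 0 0;70 0 0 2.5 0 0 0;70 0 0 1.3 0 0 0;70 0 0 0.4 0 0 0;0 0 0 0 0 0 0;0 0 0 0 0 0 0;0 0 0 0 0 0 0;0 0 0 0 0 0 0;0 0 0 0 0 0 0;0 0 0 0 0 0 0;0 0 0 0 0 0 0;0 0 0 -1 0 0 0;0 0 0 -3 0 0 0;0 0 0 -4 0 0 0;0 0 0 -4 0 0 0;0 0 0 -3 0 0 0;0 0 0 0 0 0 0"
}}

```text
time: 56.62
tool_pos: [0.6802, -0.0795, 0.2294]
tool_rot: [3.14, -0.006, 0.029]
contact_force: [-0.4, -0.5, -2.8]
opening: 0.0139
grip_force: 49.9
```

```bash
python3 - <<'E'
from fit import *
p=robot.read_camera("top")
w=unproj(p,np.array([(192,70),(270,80),(132,333),(208,347)])/5+[120,165]-.4,.018)[:,:2]; print(w.round(4))
d=w[:2].mean(0)-w[2:].mean(0); print("stubs yaw",np.arctan2(d[1],d[0]),"mid",w.mean(0)); e=(w[0]-w[1])+(w[2]-w[3]);print(np.arctan2(e[1],e[0])-np.pi/2)
sq=np.array([[a,b,c] for a in(-.07,.07) for b in(-.07,.07) for c in(0,.006)])
for d in robot.trace("STATION",p)[:1]:
    m=d["pixels"]
    for y in np.arange(-.3,-.1,.02):
        q=Ro.from_euler("z",y).apply(sq); print(round(y,2),fit(q,[(p,m)],[.569,.273]))
E
python3 go.py .5705 .2735 .20 .49
```

```text
[[0.6303 0.2789]
 [0.6254 0.2444]
 [0.5152 0.3049]
 [0.5087 0.2715]]
stubs yaw -0.22525634434051944 mid [0.56989099 0.27494017]
-0.16479210569009695
-0.3 (array([0.5698, 0.2748]), np.float64(0.477))
-0.28 (array([0.5699, 0.2747]), np.float64(0.489))
-0.26 (array([0.57  , 0.2746]), np.float64(0.5))
-0.24 (array([0.5696, 0.2746]), np.float64(0.513))
-0.22 (array([0.5697, 0.2746]), np.float64(0.526))
-0.2 (array([0.5698, 0.2748]), np.float64(0.536))
-0.18 (array([0.5698, 0.2749]), np.float64(0.538))
-0.16 (array([0.5698, 0.2748]), np.float64(0.53))
-0.14 (array([0.5696, 0.2749]), np.float64(0.518))
-0.12 (array([0.5696, 0.2744]), np.float64(0.505))
rv [-0.001  0.002 -0.461] shift now [ -9.78 -35.57   2.54] shift after [  7.07 -36.21   2.5 ] q [-0.23  0.65  1.02  0.    1.48  1.31] pos [ 0.6785 -0.0792  0.225 ] rot [-3.141e+00  2.000e-03  2.900e-02] t 56.725
```

Emit:
{"name": "apply_moves", "arguments": {
  "motion": "0 -0.4 -1.6 0 0 0 0;0 -0.85 -3.1 0 0 0 0;0 -0.85 -3.1 0 0 0 0;0 -0.85 -3.1 0 0 0 0;0 -0.85 -3.1 0 0 0 0;0 -0.85 -3.1 0 0 0 0;0 -0.85 -3.1 0 0 0 0;0 -0.85 -3.1 0 0 0 0;0 -0.85 -3.1 0 0 0 0;0 -0.85 -3.1 0 0 0 0;0 -0.85 -3.1 0 0 0 0;0 -0.85 -2.5 0 0 0 0;0 -0.2 -0.5 0 0 0 0;0 0 0 0 0 0 -0.154;0 0 0 0 0 0 -0.154;0 0 0 0 0 0 -0.153;0 0 0 0 0 0 0"
}}

```text
time: 58.85
tool_pos: [0.5691, 0.2731, 0.2255]
tool_rot: [-3.141, 0.002, 0.488]
contact_force: [-0.2, 1.2, -2.0]
opening: 0.0138
grip_force: 49.9
```

```bash
python3 go.py .5695 .2738 .17 .49; python3 - <<'E'
from fit import *
P=[robot.read_camera(n) for n in("top","scene")]
T=robot.observe()["tool_pos"];z=T[2]-.077
for p in P:
    for d in robot.trace("CAP",p)[:2]:
        m=d["pixels"]; ys,xs=np.nonzero(m); print(xs.mean(),ys.mean(),m.sum(),proj(p,[*T[:2],z+.035]),d["score"])
# silhouettes lower part: rim circle check in scene
b=P[1]["img"][150:310,320:440]
a=P[0]["img"][130:290,80:200]
cv2.imwrite("pics/p6.png",np.hstack([cv2.resize(a,(400,533)),cv2.resize(b,(400,533))])[...,::-1])
E
```

```text
rv [-0.     0.002 -0.002] shift now [ 0.08 -0.04  5.55] shift after [ 0.07 -0.04  5.55] q [0.33 0.54 1.2  0.   1.4  1.41] pos [0.5691 0.2731 0.2255] rot [-3.141e+00  2.000e-03  4.880e-01] t 58.85
145.27363737486095 209.22914349276974 899 [[137.03571666 200.87511888]] 0.9
391.7475369458128 234.88669950738915 1624 [[393.9360801  229.25697642]] 0.76
283.5290081097941 195.3460178831358 4809 [[393.9360801  229.25697642]] 0.23
```

View pics/p6.png

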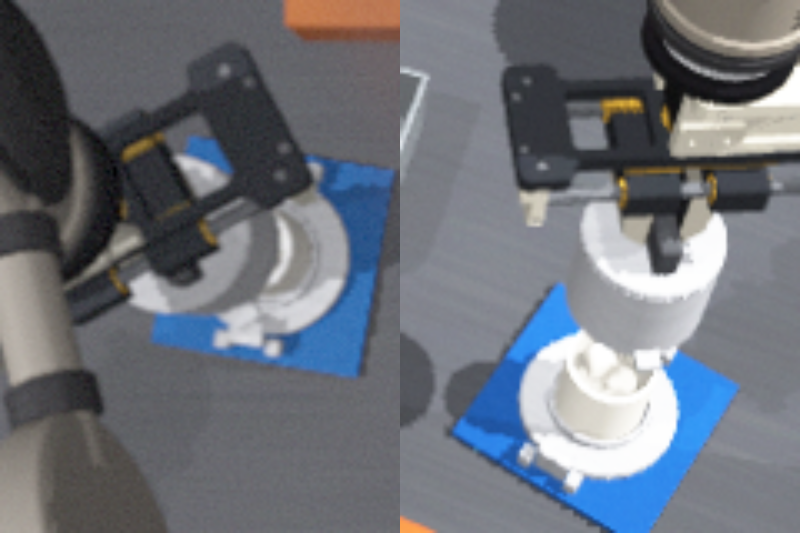

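Emit:
{"name": "apply_moves", "arguments": {
  "motion": "0 0.05 0 2 0 0 0;0 0 0 3 0 0 0;0 0 0 2 0 0 0;0 0 0 1.5 0 0 0;0 0 0 1.5 0 0 0;0 0 0 1 0 0 0;0 0 0 1 0 0 0;0 0 0 0 0 0 0"
}}

```text
time: 60.05
tool_pos: [0.5694, 0.2739, 0.1055]
tool_rot: [-3.141, 0.001, 0.49]
contact_force: [-0.4, -0.2, -2.0]
opening: 0.0135
grip_force: 49.9
```

```bash
python3 - <<'E'
from fit import *
P=[robot.read_camera(n) for n in("top","scene")]
s=robot.observe();T=s["tool_pos"];z=T[2]-.0762;print(T,s["contact_force"])
p=P[1]
print([(d["score"],d["pixels"].sum()) for d in robot.trace("CAP",p)])
m=robot.trace("CAP",p)[0]["pixels"]
# compare lower-side silhouette: widest extents of mask vs model by column limits and bottom row
for dx,dy in [(0,0),(.003,0),(-.003,0),(0,.003),(0,-.003)]:
    uv=proj(p,cyl(.041,z,z+.071)+[T[0]+dx,T[1]+dy,0]); print(dx,dy,uv.min(0).round(1),uv.max(0).round(1))
ys,xs=np.nonzero(m);print(xs.min(),xs.max(),ys.min(),ys.max())
E
```

```text
[0.57004767 0.27410239 0.10665812] [ 0.22079647  0.30664299 -2.47086114]
[(0.64, np.int64(1216))]
0 0 [362.6 233.4] [407.  283.7]
0.003 0 [362.1 234.5] [406.6 284.9]
-0.003 0 [363.1 232.3] [407.5 282.6]
0 0.003 [363.9 233.9] [408.4 284.3]
0 -0.003 [361.3 232.9] [405.6 283.2]
362 405 245 287
```

Emit:
{"name": "apply_moves", "arguments": {
  "motion": "0 0 0 0.5 0 0 0;0 0 0 0.4 0 0 0;0 0 0 0.2 0 0 0;0 0 0 0 0 0 0"
}}

```text
time: 60.75
tool_pos: [0.5696, 0.274, 0.095]
tool_rot: [-3.141, 0.001, 0.49]
contact_force: [0.0, 1.0, -1.6]
opening: 0.0139
grip_force: 49.9
```

Emit:
{"name": "apply_moves", "arguments": {
  "motion": "0 0 0 0.3 0 0 0;0 0 0 0.2 0 0 0;0 0 0 0.1 0 0 0;0 0 0 0 0 0 0"
}}

```text
time: 61.25
tool_pos: [0.5698, 0.2741, 0.0901]
tool_rot: [-3.141, -0.001, 0.49]
contact_force: [-2.9, 0.5, 5.0]
opening: 0.0133
grip_force: 49.9
```

Emit:
{"name": "apply_moves", "arguments": {
  "motion": "0 0 0 -0.05 0 0 0.05;0 0 0 0 0 0 0.1;0 0 0 0 0 0 0.1;0 0 0 0 0 0 0.1;0 0 0 0 0 0 0.1;0 0 0 0 0 0 0.08;0 0 0 0 0 0 0.05;0 0 0 0 0 0 0"
}}

```text
time: 62.25
tool_pos: [0.5703, 0.274, 0.0901]
tool_rot: [-3.141, -0.001, -0.09]
contact_force: [1.2, -1.0, 0.4]
opening: 0.0135
grip_force: 50.0
```

```bash
python3 -c "
from h import *
s=robot.observe();print(s['torque'],s['contact_force'],s['tool_rot'],s['tool_pos'])"
```

```text
[-0.129148   -0.01031611 -0.02873301] [ 1.16538231 -1.04888135  0.35906934] [-3.14112865e+00 -8.95497344e-04 -8.99405776e-02] [0.57025745 0.2739563  0.09005965]
```

Emit:
{"name": "apply_moves", "arguments": {
  "motion": "0 0 0 0 0 0 0.04;0 0 0 0 0 0 0.04;0 0 0 0 0 0 0.03;0 0 0 0 0 0 0.03;0 0 0 0 0 0 0.03;0 0 0 0 0 0 0"
}}

```text
time: 63.0
tool_pos: [0.5701, 0.2741, 0.0901]
tool_rot: [-3.141, -0.001, -0.26]
contact_force: [1.6, -0.9, 3.3]
opening: 0.0137
grip_force: 50.3
```

```bash
python3 -c "
from h import *
s=robot.observe();print(s['torque'],s['contact_force'],s['tool_rot'],s['tool_pos'])"
```

```text
[-0.06707346 -0.08039636  0.68429193] [ 1.61859307 -0.89625239  3.26325068] [-3.14110313e+00 -5.76012345e-04 -2.59583528e-01] [0.57006186 0.27414159 0.09005757]
```

Emit:
{"name": "apply_moves", "arguments": {
  "motion": "0 0 0 0 0 0 0.03;0 0 0 0 0 0 0.03;0 0 0 0 0 0 0"
}}

```text
time: 63.38
tool_pos: [0.57, 0.2741, 0.0901]
tool_rot: [-3.141, -0.0, -0.32]
contact_force: [1.4, -0.0, 4.4]
opening: 0.0139
grip_force: 53.5
```

```bash
python3 - <<'E'
from fit import *
s=robot.observe();print(s['torque'],s['contact_force'],s['tool_rot'],s['tool_pos'])
P=[robot.read_camera(n) for n in("top","scene")]
b=P[1]["img"][220:310,330:430];a=P[0]["img"][160:250,110:210]
v=np.hstack([cv2.resize(a,None,fx=4,fy=4,interpolation=2),cv2.resize(b,None,fx=4,fy=4,interpolation=2)]);cv2.imwrite("pics/p7.png",v[...,::-1])
E
```

```text
[ 0.09086304 -0.13217337  1.31068684] [ 1.43467308 -0.01615645  4.41218365] [-3.14109486e+00 -4.75494757e-04 -3.19877458e-01] [0.57001748 0.27414102 0.09005033]
```

View pics/p7.png

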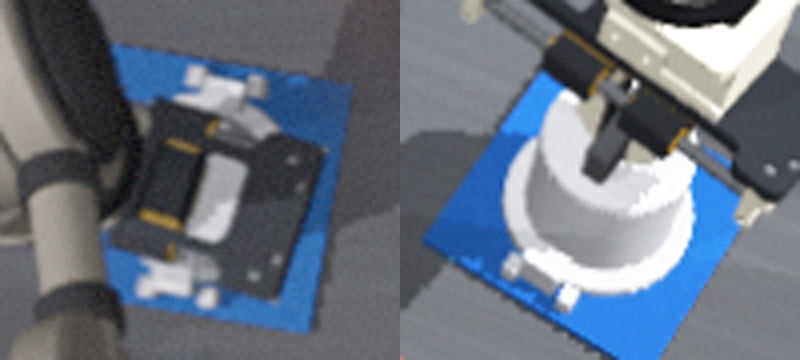

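Emit:
{"name": "apply_moves", "arguments": {
  "motion": "0 0 0 0 0 0 -0.03;0 0 0 0 0 0 -0.02;0 0 0 -0.3 0 0 0;0 0 0 -0.7 0 0 0;0 0 0 -1.5 0 0 0;0 0 0 -2.5 0 0 0;0 0 0 -2.5 0 0 0;0 0 0 -2.5 0 0 0;0 0 0 -2 0 0 0;0 0 0 0 0 0 0",
  "force": 60
}}

```text
time: 64.72
tool_pos: [0.5702, 0.274, 0.2126]
tool_rot: [-3.139, -0.003, -0.272]
contact_force: [-0.8, 0.2, -5.8]
opening: 0.0136
grip_force: 59.9
```

```bash
python3 go.py .551 -.2885 .215 -.26; python3 - <<'E'
from fit import *
s=robot.observe();print(s['torque'],s['contact_force'])
P=[robot.read_camera(n) for n in("top","scene")]
b=P[1]["img"][170:330,320:460];a=P[0]["img"][130:290,60:200]
v=np.hstack([cv2.resize(a,(400,457),interpolation=2),cv2.resize(b,(400,457),interpolation=2)]);cv2.imwrite("pics/p8.png",v[...,::-1])
E
```

```text
rv [-0.002 -0.003 -0.012] shift now [13.25 54.7  -0.34] shift after [12.6  54.85 -0.24] q [0.33 0.55 1.23 0.   1.36 2.17] pos [0.5702 0.274  0.2126] rot [-3.139e+00 -3.000e-03 -2.720e-01] t 64.725
[ 0.08219744  0.00308151 -0.02594409] [-0.83460929  0.18116484 -5.78830288]
```

View pics/p8.png

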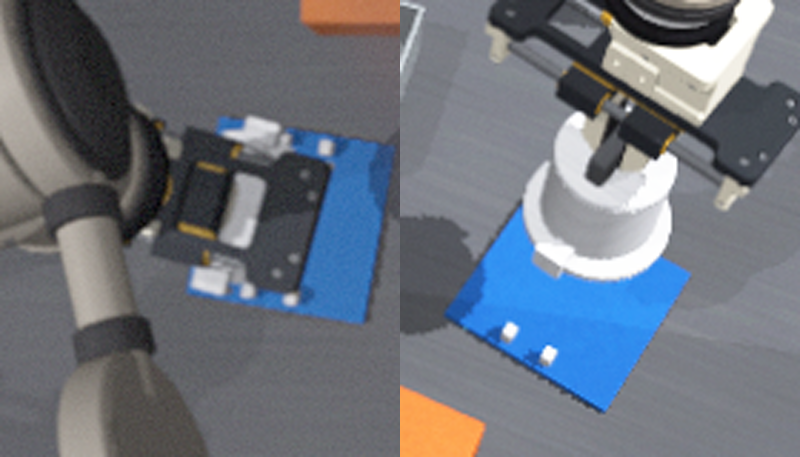

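Emit:
{"name": "apply_moves", "arguments": {
  "motion": "0 0.24 1 0 0 0 0;0 0.48 2 0 0 0 0;0 0.71 2.95 0 0 0 0;0 0.71 2.95 0 0 0 0;0 0.71 2.95 0 0 0 0;0 0.71 2.95 0 0 0 0;0 0.71 2.95 0 0 0 0;0 0.71 2.95 0 0 0 0;0 0.71 2.95 0 0 0 0;0 0.71 2.95 0 0 0 0;0 0.71 2.95 0 0 0 0;0 0.71 2.95 0 0 0 0;0 0.71 2.95 0 0 0 0;0 0.71 2.95 0 0 0 0;0 0.71 2.95 0 0 0 0;0 0.71 2.95 0 0 0 0;0 0.71 2.95 0 0 0 0;0 0.71 2.95 0 0 0 0;0 0.6 2.5 0 0 0 0;0 0.48 2 0 0 0 0"
}}

```text
time: 67.32
tool_pos: [0.5498, -0.29, 0.2094]
tool_rot: [-3.141, 0.001, -0.271]
contact_force: [0.4, 1.2, -5.8]
opening: 0.0135
grip_force: 59.9
```

Emit:
{"name": "apply_moves", "arguments": {
  "motion": "0 0 0 0 0 0 0;0 0 0 2 0 0 0;0 0 0 3 0 0 0;0 0 0 2 0 0 0;0 0 0 1.5 0 0 0;0 0 0 1 0 0 0;0 0 0 0 0 0 0"
}}

```text
time: 68.2
tool_pos: [0.5504, -0.2879, 0.1142]
tool_rot: [-3.141, 0.001, -0.27]
contact_force: [-0.1, -0.9, -6.0]
opening: 0.0138
grip_force: 59.9
```

```bash
python3 go.py .551 -.2885 .1006 -.272; python3 look.py TRAY:.03 REST:.01
```

```text
rv [-0.001  0.001  0.002] shift now [0.08 0.04 1.36] shift after [0.07 0.04 1.36] q [-0.61  0.62  1.39  0.    1.13  1.24] pos [ 0.5504 -0.2879  0.1142] rot [-3.141e+00  1.000e-03 -2.700e-01] t 68.2
TRAY 0.97 px 403 207 cen [ 561. -256.] rect [ 553. -237.] [140.  54.] 5.9
--
TRAY 0.66 px 159 188 cen [ 596. -273.] rect [ 573. -285.] [145. 159.] 8.9
--
REST 0.6 px 424 241 cen [ 486. -307.] rect [ 486. -299.] [ 10. 147.] 6.4
--
REST 0.73 px 160 208 cen [ 633. -253.] rect [ 633. -252.] [ 8. 34.] 4.2
REST 0.58 px 158 167 cen [ 531. -321.] rect [ 520. -325.] [135.  89.] 41.9
REST 0.35 px 267 187 cen [472. -46.] rect [472. -47.] [21. 20.] 76.1
--
```

Base bottom is about 14 mm above the tray floor; lower slowly to contact.

Emit:
{"name": "apply_moves", "arguments": {
  "motion": "0 0 0 0.6 0 0 0;0 0 0 0.4 0 0 0;0 0 0 0.2 0 0 0;0 0 0 0.2 0 0 0;0 0 0 0 0 0 0"
}}

```text
time: 69.12
tool_pos: [0.5507, -0.2884, 0.1007]
tool_rot: [-3.142, -0.0, -0.27]
contact_force: [0.3, 0.2, -6.0]
opening: 0.0133
grip_force: 59.9
```

Emit:
{"name": "apply_moves", "arguments": {
  "motion": "0 0 0 0.1 0 0 0;0 0 0 0.1 0 0 0;0 0 0 0 0 0 0"
}}

```text
time: 69.5
tool_pos: [0.5507, -0.2884, 0.0989]
tool_rot: [-3.142, -0.0, -0.27]
contact_force: [-0.3, 0.7, -1.1]
opening: 0.0134
grip_force: 59.9
```

Emit:
{"name": "apply_moves", "arguments": {
  "motion": "0 0 0 0.1 0 0 0;0 0 0 0 0 0 0;20 0 0 0 0 0 0;40 0 0 0 0 0 0;50 0 0 0 0 0 0;50 0 0 0 0 0 0;50 0 0 -2 0 0 0;50 0 0 -3 0 0 0;50 0 0 -4 0 0 0;50 0 0 -4 0 0 0;50 0 3 -2 0 0 0;50 -3 -3 0 0 0 0;50 -4 -4 0 0 0 0;50 -4 -4 0 0 0 0;50 -4 -4 0 0 0 0;50 -4 -4 0 0 0 0;50 0 0 0 0 0 0"
}}

```text
time: 71.62
tool_pos: [0.4084, -0.0808, 0.2482]
tool_rot: [-3.141, 0.0, -0.267]
contact_force: [0.4, -0.1, 0.4]
opening: 0.0459
grip_force: 0.0
```

```bash
python3 - <<'E'
from fit import *
P=[robot.read_camera(n) for n in("top","scene")]
print(robot.observe()["tool_pos"],robot.observe()["time"])
locate("CAP",cyl(.041,.022,.093),(.551,-.2885),.06,P)
b=P[1]["img"][120:240,100:240];a=P[0]["img"][150:270,360:500]
v=np.hstack([cv2.resize(a,(400,343),interpolation=2),cv2.resize(b,(400,343),interpolation=2)]);cv2.imwrite("pics/p9.png",v[...,::-1])
E
```

```text
[ 0.41053511 -0.08338416  0.24827792] 71.725
CAP single (array([ 0.5506, -0.2874]), np.float64(0.93))
CAP single (array([ 0.5542, -0.2902]), np.float64(0.967))
CAP both (array([ 0.5529, -0.2902]), np.float64(0.933))
```

View pics/p9.png

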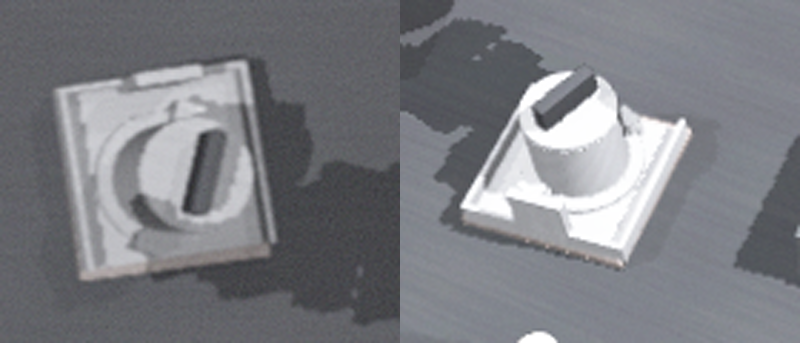

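```bash
python3 - <<'E'
from fit import *
P=[robot.read_camera(n) for n in("top","scene")]
for p in P:
    g=p["img"].max(2).astype(int)
    m=robot.trace("CAP",p)[0]["pixels"].astype(np.uint8)
    m=cv2.morphologyEx(m,cv2.MORPH_CLOSE,np.ones((9,9)))
    for th in(75,90,105):
        k=((g<th)&(m>0)).astype(np.uint8); n,l,st,_=cv2.connectedComponentsWithStats(k)
        i=1+np.argmax(st[1:,4]); ys,xs=np.nonzero(l==i)
        w=unproj(p,np.c_[xs,ys],.119)[:,:2]; ev,V=np.linalg.eigh(np.cov(w.T)); v=V[:,1]*np.sign(V[0,1])
        print(th,len(xs),w.mean(0).round(4),"yaw",round(np.arctan2(v[1],v[0]),3),"len",np.sqrt(ev*12).round(4))
p=P[0]
c=cv2.resize(p["img"][170:250,385:465],None,fx=7,fy=7,interpolation=2);cv2.imwrite("pics/q.png",c[...,::-1])
E
```

```text
75 62 [ 0.55   -0.2774] yaw -0.253 len [0.0045 0.0548]
90 90 [ 0.5494 -0.2779] yaw -0.258 len [0.0067 0.0575]
105 217 [ 0.5503 -0.2828] yaw -0.301 len [0.0181 0.0593]
75 8 [ 0.5901 -0.2867] yaw 0.958 len [0.0036 0.015 ]
90 12 [ 0.5896 -0.2861] yaw 0.953 len [0.0052 0.0156]
105 125 [ 0.5661 -0.2779] yaw -0.285 len [0.0154 0.0616]
```

View pics/q.png

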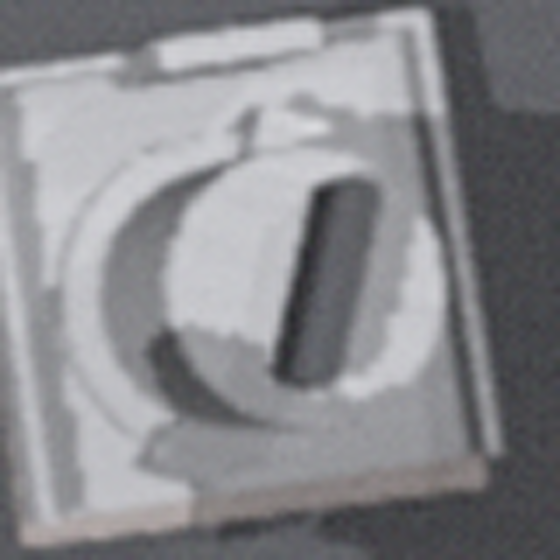

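```bash
python3 - <<'E'
from fit import *
p=robot.read_camera("top")
w=unproj(p,np.array([(245,120),(290,122),(328,128),(158,460)])/7+[385,170]-.43,.0355)[:,:2];print(w.round(4))
for c in[(.5507,-.2884),(.553,-.290)]:
    d=w-c;print(np.hypot(*d.T).round(4),np.arctan2(d[:,1],d[:,0]).round(3))
# predicted claw outlines for base yaw candidates
for y in(-.35,-.27,-.19,-.1):
    for r in(.0445,.059):
        print(y,r,[((proj(p,[.5507+r*np.cos(y)-t*np.sin(y),-.2884+r*np.sin(y)+t*np.cos(y),.0355])[0]-[385,170]+.43)*7).round().tolist() for t in(.008,-.008)])
E
```

```text
[[ 0.6045 -0.2908]
 [ 0.6037 -0.3049]
 [ 0.6017 -0.3168]
 [ 0.4999 -0.2607]]
[0.0538 0.0555 0.0584 0.0579] [-0.044 -0.302 -0.508  2.642]
[0.0515 0.0529 0.0556 0.0607] [-0.015 -0.286 -0.503  2.637]
-0.35 0.0445 [[263.0, 150.0], [311.0, 167.0]]
-0.35 0.059 [[277.0, 106.0], [326.0, 123.0]]
-0.27 0.0445 [[251.0, 148.0], [301.0, 161.0]]
-0.27 0.059 [[262.0, 103.0], [312.0, 116.0]]
-0.19 0.0445 [[240.0, 148.0], [290.0, 157.0]]
-0.19 0.059 [[247.0, 102.0], [298.0, 111.0]]
-0.1 0.0445 [[227.0, 148.0], [278.0, 153.0]]
-0.1 0.059 [[230.0, 102.0], [281.0, 106.0]]
```

```bash
python3 -c "
from h import *
print(robot.hand_in())"
```

```text
the job is handed in; nothing more can be done
None
```

I finished every step and handed the job in at about 72 s: all three chips are in the bin, and the locked canister with all four buttons inside stands on the tray on its slab. The last pictures show the cap home within what I could measure and the canister about 8 mm off the tray's centre, but hand-in returned no verdict, so the judged result isn't known.

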